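Shut and clamp the instrument case

ROBOT

A 6-joint arm with a two-finger parallel gripper is mounted at the origin on the work surface. World frame = base frame: x ahead of the robot, y to its left, z up, the work surface at z = 0. Lengths are in m, angles in rad, forces in N, time in s.
With the tool pointing down it reaches from about 0.375 to 0.825 m from the base axis. Payload 5.5 kg.
Tool frame: the origin (TCP) lies midway between the tips of the shut fingers; the grasp point (between the pads) lies 19 mm behind it; z points along the fingers, y is the direction in which the jaws open and shut (so a half turn about z gives the same grasp; the last joint's range is limited). The gripper opens to 85 mm and grips with 20 to 120 N. Pads are 22 mm wide; open, the fingers measure 114 mm over their backs; the gripper's body (76 mm by 85 mm) begins 54 mm behind the grasp point. The pads swing forward as they close: fully open they stand 13 mm farther back than shut.
Start: joints at [1.129, 0.314, -0.047, 1.21, 0, 1.571], TCP at [0.257, 0.542, 0.231] pointing down, gripper open.
Joint ranges: [-2.67, 2.67], [-0.69, 1.73], [-1.03, 1.25], [-2.08, 2.16], [-1.42, 1.45], [-3.14, 3.14]. Speed limits (rad/s): [2.39, 2.39, 3.01, 3.14, 3.14, 3.14].

INTERFACE

Orientations are given as a unit quaternion [x, y, z, w].
In Python, from rig import bot, cams gives the robot as it stands. The module is installed in compiled form; this text tells all that it offers.
- The arm moves only by the shell command python3 -m pendant 'ROWS' [OPENING]. ROWS is a JSON object of lists of equal length, an entry for each row: "linear": the shift along the tool's x, y, z in cm, a list of three; "turn": the turn, a rotation vector about the tool's x, y, z in rad, a list of three. A call has 1 to 20 rows; each row is the pose to reach, as a shift and turn from the pose measured when the call began, along the tool's axes at that moment; what a row does not reach only later rows make up. A row lasts 1/10 s, in which the tool goes at most 50 mm and 8.59 degrees, less where a joint would pass 70% of its speed; a pose out of reach is approached as far as the arm can. A call with a gripper value outside its range is refused whole. OPENING is the finger opening in cm, from 0 to 8.54, set as the call begins (- or left out, the last holds). The fingers move at their own pace and stop on an object; the grip force is fixed at half the most. Time passes only in rows, so rows that repeat a pose let the fingers close. It gives the time, the measured TCP pose, the force and the opening at its end, in the units of the state.
- bot.state(): the state, without advancing time (a new reading comes with each control period).
- cams.get_image(name): name is "side" or "top"; returns the picture (420x560x3 uint8, red, green, blue); there is no depth.
- cams.camera_model(name): a dict with "mtx" (3x3 intrinsics, pixels), "R" (3x3) and "t" (3): a world point X has camera coordinates R X + t. Camera axes: x right, y down, z forward; pixel columns grow to the right and rows downward; lengths in m; the calibration is good to about 2 mm. A picture is of the moment at which its call begins. camera_model takes no time and is no camera call.
- bot.sign_off(): hands the job in, once; it reports no verdict.
The state is a dict: "time": time; "q": joint angles; "joint_vel": joint speeds; "joint_efforts": joint torques, N m; "tool_pos": TCP position; "tcp_rot": TCP orientation; "contact_force": force on the tool from outside, world axes, zero at the start; "torque": the same for the moment, N m; "finger_gap": finger opening in m.
Only numpy, scipy, OpenCV 4.12 (cv2) and the standard library are available. Lean on these libraries where they do the work, as an engineer would, in place of code of your own. Each camera call takes 0.05 s, during which the arm holds its last target.

TASK

Shut the lid of the small aluminium instrument case, then clamp it with its draw latch: feel the hook bar down into the keeper's trough on the lid, and push the lever down past centre until it snaps flat and stays there under tension. Work gently throughout, without forcing the lid, the hook bar or the lever, and leave the other things on the bench where they are.

Things in the scene. Friction and masses are not known exactly. Their poses are not given: they have to be found in the camera images.
- case: lower shell of the aluminium case, fixed to the bench: 190 mm deep (x), 280 wide (y), 100 high; origin at the centre of its underside, z up. The latch is in the middle of its front face, which looks along the case's own -x; the lid hinges on its back (+x). 'Off the front' means outward from the plane x = -95 mm of this frame. A bumper rail, 11 mm thick, runs along the front, 46 to 90 mm up.
- hinge (a point): middle of the lid's hinge line, at the top of the case's back edge (x = +95 mm, z = 100 mm in the case's frame); the hinge line runs along the case's y.
- lid_angle (a joint): opening angle of the lid (rad): 0 fully shut, grows as its front edge rises. The hinge is stiff, so the lid stays where it is left; pushing the front edge down takes 1 to 3 N. The lid is a 26 mm high shell, 190 x 280 mm; shut, its flat top is 126 mm above the bench. A carrying handle, 12 mm high, lies on top 48 to 90 mm from the hinge line.
- lid: the lid; origin mid hinge line, axes as the case's when shut. Mid-front it carries the keeper: a 28 mm wide hook block on a bracket slotted fore and aft. Its upward-open trough seats the bar (centre line 110 mm above the bench, lid shut). How far out the trough is was set by hand, its middle 18.5 to 28.5 mm off the front, and is not measured: feel for it with the bar.
- keeper_nominal (a point): mid-trough at the middle of the keeper's setting range, moving with the lid (shut: 23.5 mm off the front, 110 mm above the bench); the real trough is up to 5 mm further in or out. It is 7 mm wide: its inner wall (3.5 mm inward of mid-trough) is a flat block reaching 8.5 mm above it; its outer wall a flat-topped lip 5 mm thick, top 5 mm above it; floor 2.5 mm below.
- lid_edge (a point): point on the lid's flat top, mid-width, 40 mm in from the front edge (150 mm from the hinge line): where to push it shut. Nearer the front the keeper's bracket, 3 mm thick, lies on the lid.
- pivot (a point): pivot of the latch lever on the case's front: 28.5 mm off the front, 84 mm above the bench; its axis runs along the case's y.
- lever (a joint): lever angle (rad): 0 = closed, straight down along the front, on its stop; grows as the tip swings out and up; 1.57 = straight out. Stays where left (0.02 Nm). The bar's pin is 14 mm from the pivot, 0.26 rad nearer the face than the lever. Hooked, the pull starts near 1.2 to 1.7 rad, peaks at 5 to 11 N at the tip, and fades to nothing at 0.6 to 0.1, where it goes over centre and snaps home.
- handle: the lever's steel finger plate, 22 mm wide, 3 mm thick, out-turned at its tip. Origin at the middle of the tip edge, 45 mm from the pivot; closed, its flat outer face is 33.5 mm off the front and the tip 39.5 mm off it, 40 mm above the bench.
- bail (a joint): angle of the hook bar's legs on the lever (rad): (bail - lever) is how far the legs lean outward from straight up; hardly any friction.
- hookbar: U-shaped hook bar of 5 mm steel wire; two legs slide in barrels on the lever's pin. Origin mid-crossbar, which runs along the case's y, 36 mm from the pin; it can stretch 7 mm (springs, 14 N/mm). The crossbar ends in two round caps, 9 mm thick, 56 mm over both: pinch it there from above; it turns and creeps in the grip. Carried, it drags the lever along; it can be 22 to 50 mm from the pivot.
- driver: bystander: screwdriver with an orange handle, about 200 mm long, lying on the bench.
- tweezers: bystander: steel tweezers, 140 mm long, lying on the bench.
- ring_a: bystander: flat brown ring, 64 mm across, 8 mm high; origin at the centre of its underside.
- ring_b: bystander: flat brown ring, 56 mm across, 8 mm high; origin at the centre of its underside.
- dish: bystander: closed clear plastic dish, 90 mm across, 16 mm high; origin at the centre of its underside.
- reagent: bystander: amber glass bottle with a blue cap, 60 mm across, 120 mm high; origin at the centre of its underside.
- beaker: bystander: glass beaker, 64 mm across, 80 mm high; origin at the centre of its underside.

How it is judged:
On the way, in this order (a step that is already met when the one before it is completed fails the run):
1. the lid is shut (value of joint lid_angle below 0.02 rad), for 0.2 s.
2. the hook bar lies in the keeper's trough, behind its lip, with the lever still open (value of joint lid_angle below 0.02 rad and z of hookbar in the frame of case between 0.106 and 0.1125 m and x of hookbar in the frame of case above -0.1258 m and value of joint lever above 0.6 rad), for 0.2 s.
At the end, for the whole second after the job is handed in: The lid is shut (within 0.015 rad), the hook bar lies in the keeper's trough (its middle 106 to 112.5 mm above the bench and less than 30.8 mm off the front) and pulls on it with more than 25 N, and the lever lies closed and still, within 0.05 rad of its stop (value of joint lid_angle below 0.015 rad and value of joint lever below 0.05 rad and velocity of joint lever between -0.05 and 0.05 rad/s and contact force between hookbar and lid above 25 N and z of hookbar in the frame of case between 0.106 and 0.1125 m and x of hookbar in the frame of case above -0.1258 m); the robot touches nothing.
It fails at once if the lever is forced: pressed with more than 30 N (contact force between any of the fingers, the arm and handle above 30 N).
It fails at once if the lid or its keeper is pressed with more than 35 N (contact force between any of the fingers, the arm and lid above 35 N).
It fails at once if the hook bar is rammed against the keeper or the lid: more than 12 N while the lever is still raised above 1.8 rad, before it pulls (contact force between hookbar and lid above 12 N and value of joint lever above 1.8 rad).
It fails at once if a bystander on the bench is shifted by more than 25 mm (distance of any of driver, tweezers, ring_a, ring_b, dish, reagent, beaker from where it was at the start of the episode above 0.025 m).
It also fails if it takes over 72 s, if anything falls off the work surface, if the arm or the gripper's body presses on something with over 40 N, if the wrist force passes 120 N, or if a joint passes its speed limit or range.

## Working session

There is one attempt and no reset: what is moved stays moved. The work goes in short steps, Python scripts to look and compute and a shell command to move; the robot and the scene stay as the last step left them, time stands still between calls to the robot, and variables do not carry over. Pictures are saved under pics/ and viewed, and the job is handed in when it is done.

```bash
mkdir -p pics; ls; python3 - <<'E'
from rig import bot,cams
import cv2
s=bot.state();print(s)
for n in("side","top"):
    im=cams.get_image(n);cv2.imwrite(f"pics/{n}0.png",im[:,:,::-1]);m=cams.camera_model(n);print(n,m)
E
```

```text
pics
{'time': 0.0, 'q': array([ 1.12899643e+00,  3.14242309e-01, -4.81036510e-02,  1.21018004e+00,
       -2.68854909e-05,  1.57079883e+00]), 'joint_vel': array([-0.0002251 , -0.00097617,  0.00233483,  0.00058236, -0.0001742 ,
        0.00144635]), 'joint_efforts': array([ 3.27925416e-03, -5.39590323e+01,  3.39748657e+01,  1.94157287e-02,
        4.27413652e-04, -2.11637104e-05]), 'tool_pos': array([0.2562984 , 0.54185781, 0.23041402]), 'tcp_rot': array([ 2.19108918e-01,  9.75700022e-01, -8.46769063e-04, -1.76375688e-04]), 'contact_force': array([-0.37796444, -0.02896919,  0.43282023]), 'torque': array([-0.01753175, -0.00605707,  0.01637837]), 'finger_gap': 0.08531410312554144}
side {'mtx': array([[494.40697807,   0.        , 288.71706029],
       [  0.        , 494.40697807, 210.27044257],
       [  0.        ,   0.        ,   1.        ]]), 'R': array([[ 0.99019764, -0.13966966,  0.0010092 ],
       [-0.07321653, -0.52519969, -0.84782346],
       [ 0.11894524,  0.8394389 , -0.53027762]]), 't': array([-0.57922021,  0.11605858,  1.27656681])}
top {'mtx': array([[485.59785934,   0.        , 274.49445113],
       [  0.        , 485.59785934, 214.89642092],
       [  0.        ,   0.        ,   1.        ]]), 'R': array([[-0.00355341, -0.99999105,  0.00229744],
       [-0.99495036,  0.00330503, -0.10031379],
       [ 0.1003053 , -0.00264229, -0.9949532 ]]), 't': array([-0.01539783,  0.55891902,  0.96941907])}
```

View pics/side0.png

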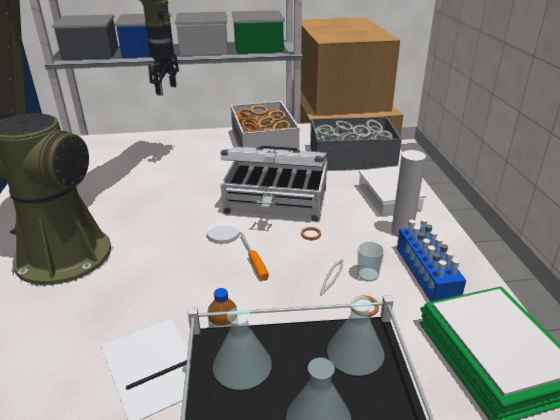

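View pics/top0.png

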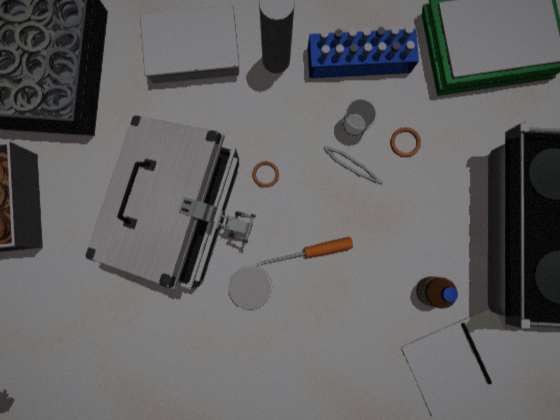

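```bash
python3 - <<'E'
import cv2
a=cv2.imread('pics/side0.png')[135:230,210:340];cv2.imwrite('pics/side0z.png',cv2.resize(a,None,fx=6,fy=6,interpolation=cv2.INTER_CUBIC))
a=cv2.imread('pics/top0.png')[105:300,80:270];cv2.imwrite('pics/top0z.png',cv2.resize(a,None,fx=3,fy=3,interpolation=cv2.INTER_CUBIC))
E
```

```text
(no output)
```

View pics/side0z.png

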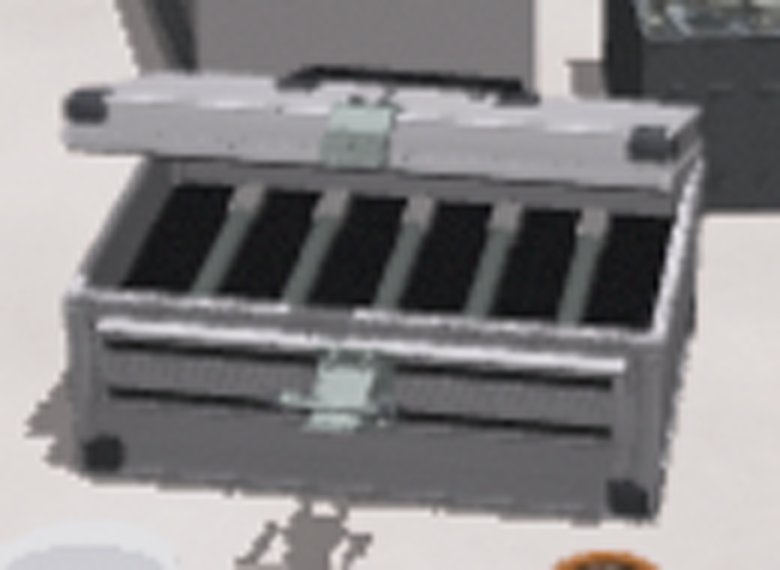

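View pics/top0z.png

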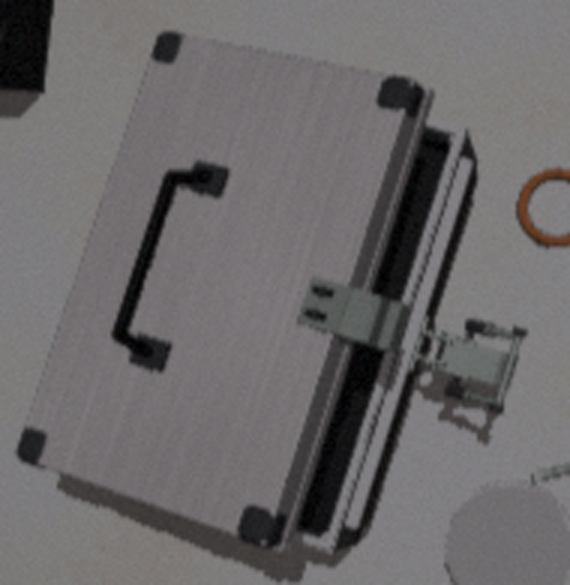

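```bash
cat > h.py <<'E'
import numpy as np, cv2
from scipy.optimize import least_squares
from scipy.spatial.transform import Rotation as R
from rig import bot,cams
M={n:cams.camera_model(n) for n in("side","top")}
def proj(n,X):
    m=M[n];c=m['R']@np.asarray(X,float).T.reshape(3,-1)+m['t'][:,None];p=m['mtx']@c;return (p[:2]/p[2]).T
def ray(n,uv):
    m=M[n];d=m['R'].T@np.linalg.solve(m['mtx'],[uv[0],uv[1],1]);return -m['R'].T@m['t'],d
def at_z(n,uv,z):
    o,d=ray(n,uv);return o+d*(z-o[2])/d[2]
def case2w(P,p):
    x,y,yaw=P[:3];c,s=np.cos(yaw),np.sin(yaw);p=np.asarray(p,float)
    return np.stack([x+c*p[...,0]-s*p[...,1],y+s*p[...,0]+c*p[...,1],p[...,2]],-1)
def lid2case(p,a):  # lid coords rel hinge
    p=np.asarray(p,float);c,s=np.cos(a),np.sin(a)
    # front edge (-x) rises
    return np.stack([.095+c*p[...,0]+s*p[...,2],p[...,1],.1-s*p[...,0]+c*p[...,2]],-1)
E
cat > fit.py <<'E'
from h import *
S=lambda u,v:(210+u/6,135+v/6); T=lambda u,v:(80+u/3,105+v/3)
obs=[('side',S(72,468),'c',(-.095,.14,0)),('side',S(658,520),'c',(-.095,-.14,0)),('side',S(68,293),'c',(-.095,.14,.1)),('side',S(658,338),'c',(-.095,-.14,.1)),
('side',S(65,147),'l',(-.19,.14,0)),('side',S(668,188),'l',(-.19,-.14,0)),
('top',T(158,32),'l',(0,-.14,.026)),('top',T(418,80),'l',(-.19,-.14,.026)),('top',T(18,462),'l',(0,.14,.026)),('top',T(272,545),'l',(-.19,.14,.026)),('top',T(468,130),'c',(-.095,-.14,.1))]
def f(P):
    r=[]
    for n,uv,k,p in obs:
        X=case2w(P,p if k=='c' else lid2case(p,P[3])); r+=list((proj(n,X)[0]-uv))
    return np.array(r)
s=least_squares(f,[.55,.2,1.5,.5],loss='soft_l1');print(s.x);print(f(s.x).reshape(-1,2).round(1))
np.save('P.npy',s.x)
E
python3 fit.py
```

```text
[0.57409073 0.18918585 1.28202763 0.37866193]
[[ 1.7  1.9]
 [-0.3  1.1]
 [-0.1  1. ]
 [ 0.9  1. ]
 [-0.2  0.7]
 [ 0.7  0.8]
 [ 0.6  0.4]
 [-1.   0.1]
 [ 0.1 -0.4]
 [-1.   1.1]
 [-0.8 -0.1]]
```

```bash
cat > latch.py <<'E'
from h import *
P=np.load('P.npy')
def latch(L,phi,ext=.036):
    pv=np.array([-.095-.0285,0,.084]); pin=pv+.014*np.array([-np.sin(L-.26),0,-np.cos(L-.26)])
    bar=pin+ext*np.array([-np.sin(phi),0,np.cos(phi)])
    tip=pv+.045*np.array([-np.sin(L),0,-np.cos(L)])
    return pv,pin,bar,tip
E
python3 - <<'E'
from latch import *
print('pivot',case2w(P,latch(1,1)[0]))
Z={'side':(210,135,6),'top':(80,105,3)}
for n in Z:
    u0,v0,k=Z[n]
    pr=lambda p:((proj(n,case2w(P,p))[0]-[u0,v0])*k).round().astype(int)
    print(n,'pivot',pr(latch(1,1)[0]))
    for L in(1.2,1.6,2.,2.4,2.8):
        t=latch(L,1)[3]; print('L',L,'tip',pr(t),pr(t+[0,.011,0]),pr(t-[0,.011,0]))
        for ph in (0,.8,1.6,2.2):
            b=latch(L,ph)[2]; print('   phi',ph,pr(b+[0,.028,0]),pr(b-[0,.028,0]))
E
python3 - <<'E'
import cv2
a=cv2.imread('pics/side0.png')[185:225,250:285];cv2.imwrite('pics/s1z.png',cv2.resize(a,None,fx=16,fy=14,interpolation=cv2.INTER_CUBIC))
a=cv2.imread('pics/top0.png')[200:250,205:265];cv2.imwrite('pics/t1z.png',cv2.resize(a,None,fx=12,fy=12,interpolation=cv2.INTER_CUBIC))
E
```

```text
pivot [0.53892137 0.07079933 0.084     ]
side pivot [351 382]
L 1.2 tip [335 461] [311 459] [359 463]
   phi 0 [284 337] [407 346]
   phi 0.8 [273 387] [397 397]
   phi 1.6 [271 449] [394 459]
   phi 2.2 [275 478] [397 488]
L 1.6 tip [333 431] [308 429] [357 433]
   phi 0 [283 330] [406 339]
   phi 0.8 [272 380] [396 389]
   phi 1.6 [269 442] [393 452]
   phi 2.2 [274 472] [396 482]
L 2.0 tip [333 392] [309 390] [358 394]
   phi 0 [282 319] [406 328]
   phi 0.8 [271 369] [396 379]
   phi 1.6 [269 431] [393 441]
   phi 2.2 [273 461] [396 471]
L 2.4 tip [337 352] [313 350] [361 354]
   phi 0 [283 307] [406 316]
   phi 0.8 [272 357] [397 366]
   phi 1.6 [269 419] [393 429]
   phi 2.2 [274 449] [397 459]
L 2.8 tip [343 317] [319 315] [367 319]
   phi 0 [284 295] [408 304]
   phi 0.8 [273 344] [398 354]
   phi 1.6 [271 407] [395 417]
   phi 2.2 [275 437] [398 447]
top pivot [447 352]
L 1.2 tip [511 372] [506 388] [515 356]
   phi 0 [447 396] [473 311]
   phi 0.8 [488 409] [514 324]
   phi 1.6 [506 415] [530 333]
   phi 2.2 [497 414] [521 333]
L 1.6 tip [514 372] [509 388] [519 355]
   phi 0 [450 397] [476 311]
   phi 0.8 [491 410] [517 324]
   phi 1.6 [509 416] [533 333]
   phi 2.2 [500 414] [525 333]
L 2.0 tip [507 368] [502 385] [511 351]
   phi 0 [450 397] [476 310]
   phi 0.8 [491 409] [517 324]
   phi 1.6 [509 416] [533 332]
   phi 2.2 [500 414] [524 332]
L 2.4 tip [489 361] [484 378] [494 344]
   phi 0 [446 395] [472 308]
   phi 0.8 [487 408] [513 322]
   phi 1.6 [505 414] [530 331]
   phi 2.2 [497 413] [521 331]
L 2.8 tip [464 353] [459 370] [470 336]
   phi 0 [439 393] [466 306]
   phi 0.8 [481 406] [507 319]
   phi 1.6 [499 412] [524 328]
   phi 2.2 [491 411] [515 328]
```

View pics/s1z.png

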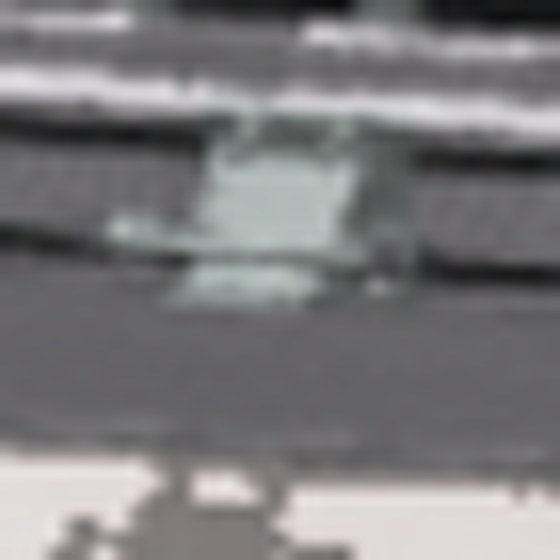

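View pics/t1z.png

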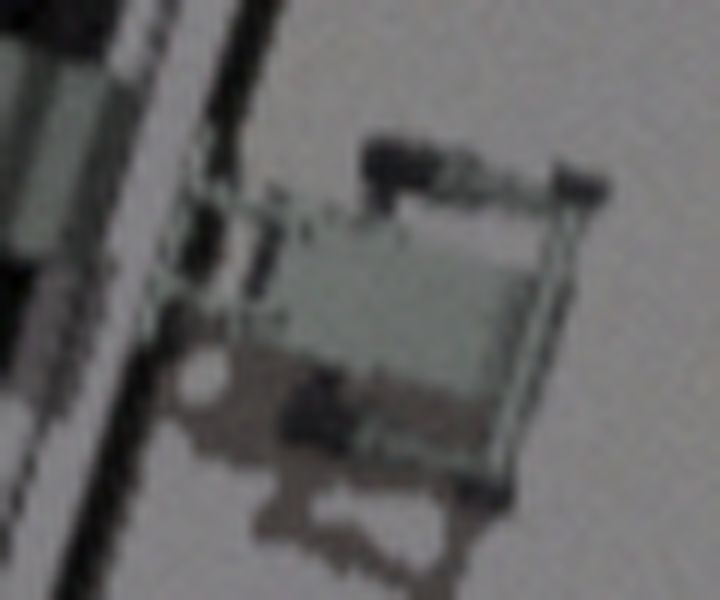

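```bash
python3 - <<'E'
from latch import *
s=bot.state();p=s['tool_pos'];Rt=R.from_quat(s['tcp_rot'])
for a in(.379,.25,.12,0): 
    X=case2w(P,lid2case([-.15,0,.026],a)); print(a,X.round(4),'rel cm',(Rt.inv().apply(X-p)*100).round(2))
# triangulate bar
def tri(ut,us):
    A=[];b=[]
    for n,uv in(('top',ut),('side',us)):
        o,d=ray(n,uv);d/=np.linalg.norm(d);Q=np.eye(3)-np.outer(d,d);A.append(Q);b.append(Q@o)
    A=np.vstack(A);b=np.hstack(b);x,r,_,_=np.linalg.lstsq(A,b,rcond=None);return x,r
x,r=tri((249.45,228.1),(266.25,202.1));print('bar',x,r)
c,sn=np.cos(P[2]),np.sin(P[2]);d=x[:2]-P[:2];print('bar case',c*d[0]+sn*d[1],-sn*d[0]+c*d[1],x[2])
# top-only comparison at y: fit L/phi
f=lambda v:np.r_[(proj('top',case2w(P,latch(v[0],v[1])[2]))[0]-[249.45,228.1]),(proj('side',case2w(P,latch(v[0],v[1])[2]))[0]-[266.25,202.1]),(proj('side',case2w(P,latch(v[0],v[1])[3]))[0]-[265.5,205.7])[1]]
q=least_squares(f,[1.6,1]);print(q.x,q.fun,case2w(P,latch(*q.x)[2]))
E
```

```text
0.379 [0.5642 0.1559 0.1797] rel cm [-44.34 -21.73   5.12]
0.25 [0.5616 0.1471 0.1623] rel cm [-44.48 -22.63   6.86]
0.12 [0.5596 0.1405 0.1438] rel cm [-44.58 -23.31   8.71]
0 [0.5584 0.1365 0.126 ] rel cm [-44.65 -23.72  10.49]
bar [0.52781278 0.03060987 0.0978035 ] [2.37264152e-06]
bar case -0.16518884564055014 -0.0007962024643690321 0.09780349916774979
[1.65371541 0.98437386] [ 0.85944625 -0.0055114  -0.88256691 -0.75906353  0.26961272] [0.52645792 0.02884507 0.10145565]
```

```bash
python3 -m pendant '{"linear":[[-4,-2,0],[-8,-4,0],[-12,-6,0],[-16,-8,0.5],[-20,-10,0.5],[-24,-12,1],[-28,-14,1],[-32,-16,1.5],[-36,-18,2],[-40,-20,2],[-43,-21,2.5],[-44.3,-21.9,3],[-44.3,-21.9,3],[-44.3,-21.9,3],[-44.3,-21.9,3]],"turn":[[0,0,0.1],[0,0,0.24],[0,0,0.36],[0,0,0.48],[0,0,0.6],[0,0,0.72],[0,0,0.84],[0,0,0.96],[0,0,1.08],[0,0,1.2],[0,0,1.32],[0,0,1.417],[0,0,1.417],[0,0,1.417],[0,0,1.417]]}' 0; python3 - <<'E'
from h import *
for n in("side","top"): cv2.imwrite(f'pics/{n}1.png',cams.get_image(n)[:,:,::-1])
a=cv2.imread('pics/side1.png')[60:260,180:380];b=cv2.imread('pics/top1.png')[80:280,80:280];cv2.imwrite('pics/c1.png',cv2.resize(np.hstack([a,b]),None,fx=2,fy=2))
print(bot.state())
E
```

```text
time: 1.6
tool_pos: [0.5626, 0.1552, 0.2009]
tcp_rot: [0.801, 0.599, -0.001, 0.0]
contact_force: [-1.0, 0.8, -0.8]
finger_gap: 0.0001
{'time': 1.7, 'q': array([ 2.70124688e-01,  2.96806428e-01, -1.38997079e-01,  1.13566679e+00,
       -9.96731665e-04,  2.12668938e+00]), 'joint_vel': array([-0.000185  , -0.00212493,  0.00031299, -0.00037471, -0.00155857,
        0.00212918]), 'joint_efforts': array([-2.98660342e-01, -5.20892429e+01,  3.33358169e+01,  1.33666079e-02,
       -1.49558613e-02, -6.66260370e-03]), 'tool_pos': array([0.56271822, 0.15547016, 0.20115762]), 'tcp_rot': array([ 8.00591643e-01,  5.99210029e-01, -4.95215562e-04,  3.41598492e-04]), 'contact_force': array([-0.46272343, -0.26859833, -0.4709332 ]), 'torque': array([-0.00375763,  0.00320931, -0.01479119]), 'finger_gap': -0.00017911297000794345}
```

View pics/c1.png

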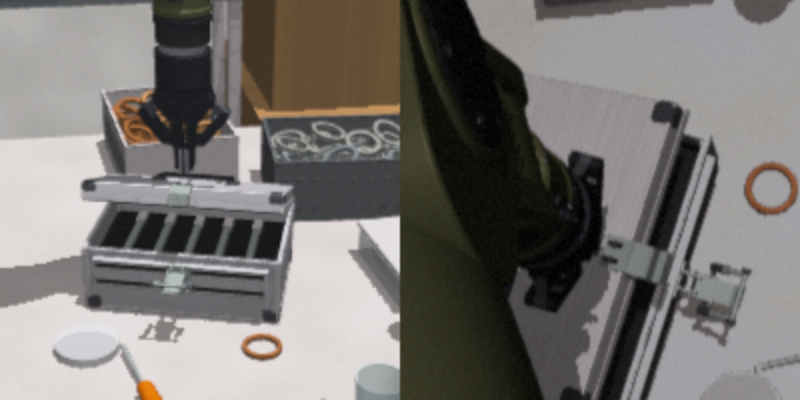

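```bash
python3 -m pendant '{"linear":[[0.05,0.1,1],[0.05,0.1,1.7],[0,0.1,2.1],[-0.15,0.1,2.4],[-0.3,0.1,2.7],[-0.5,0.1,3.0],[-0.65,0.1,3.3],[-0.8,0.1,3.6],[-0.95,0.1,3.9],[-1.1,0.1,4.2],[-1.2,0.1,4.5],[-1.35,0.1,4.8],[-1.45,0.1,5.1],[-1.55,0.1,5.4],[-1.65,0.1,5.7],[-1.7,0.1,6.0],[-1.8,0.1,6.3],[-1.85,0.1,6.6],[-1.9,0.1,6.9],[-1.9,0.1,6.9]]}'
```

```text
validation failed for argument at $...
```

```bash
python3 -m pendant '{"linear":[[0.05,0.1,1],[0.05,0.1,1.7],[0,0.1,2.1],[-0.15,0.1,2.4],[-0.3,0.1,2.7],[-0.5,0.1,3.0],[-0.65,0.1,3.3],[-0.8,0.1,3.6],[-0.95,0.1,3.9],[-1.1,0.1,4.2],[-1.2,0.1,4.5],[-1.35,0.1,4.8],[-1.45,0.1,5.1],[-1.55,0.1,5.4],[-1.65,0.1,5.7],[-1.7,0.1,6.0],[-1.8,0.1,6.3],[-1.85,0.1,6.6],[-1.9,0.1,6.9],[-1.9,0.1,6.9]],"turn":[[0,0,0],[0,0,0],[0,0,0],[0,0,0],[0,0,0],[0,0,0],[0,0,0],[0,0,0],[0,0,0],[0,0,0],[0,0,0],[0,0,0],[0,0,0],[0,0,0],[0,0,0],[0,0,0],[0,0,0],[0,0,0],[0,0,0],[0,0,0]]}'
```

```text
time: 3.7
tool_pos: [0.5579, 0.1367, 0.1316]
tcp_rot: [0.801, 0.599, -0.001, 0.0]
contact_force: [0.9, 0.1, 0.4]
finger_gap: -0.0001
```

```bash
python3 -m pendant '{"linear":[[0,0,0.1],[0,0,0.2],[0,0,0.3],[0,0,0.4],[0,0,0.45],[0,0,0.45]],"turn":[[0,0,0],[0,0,0],[0,0,0],[0,0,0],[0,0,0],[0,0,0]]}';  python3 - <<'E'
from h import *
for n in("side","top"): cv2.imwrite(f'pics/{n}2.png',cams.get_image(n)[:,:,::-1])
a=cv2.imread('pics/side2.png')[100:240,200:340];b=cv2.imread('pics/top2.png')[120:260,130:270];cv2.imwrite('pics/c2.png',cv2.resize(np.hstack([a,b]),None,fx=2.8,fy=2.8,interpolation=2))
E
```

```text
time: 4.3
tool_pos: [0.5578, 0.1368, 0.127]
tcp_rot: [0.801, 0.599, -0.001, 0.0]
contact_force: [0.5, -0.1, -0.1]
finger_gap: -0.0001
```

View pics/c2.png

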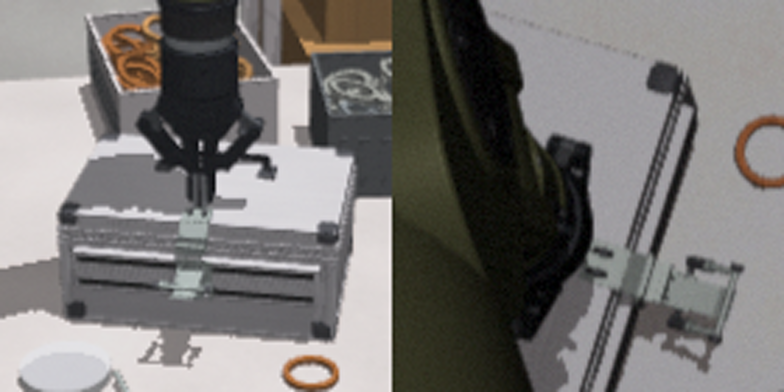

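```bash
python3 -m pendant '{"linear":[[0,0,0.05],[0,0,0.1],[0,0,0.13],[0,0,0.13],[0,0,0.13]],"turn":[[0,0,0],[0,0,0],[0,0,0],[0,0,0],[0,0,0]]}'
```

```text
time: 4.9
tool_pos: [0.5578, 0.1367, 0.126]
tcp_rot: [0.801, 0.599, -0.001, 0.0]
contact_force: [-1.9, -0.8, 4.8]
finger_gap: 0.0001
```

```bash
python3 -m pendant '{"linear":[[0,0,0.05],[0,0,0.05],[0,0,0.05]],"turn":[[0,0,0],[0,0,0],[0,0,0]]}'
```

```text
time: 5.2
tool_pos: [0.5579, 0.1367, 0.1261]
tcp_rot: [0.801, 0.599, -0.001, 0.0]
contact_force: [-2.0, -0.9, 6.9]
finger_gap: -0.0002
```

```bash
python3 -m pendant '{"linear":[[0,0,-1],[0,0,-3],[0,0,-6],[-2,0,-9],[-6,0,-11],[-10,0,-11],[-14,0,-11],[-18,0,-11],[-22,0,-11],[-24,0,-11],[-24,0,-11],[-24,0,-11]],"turn":[[0,0,0],[0,0,0],[0,0,0],[0,0,0],[0,0,0],[0,0,0],[0,0,0],[0,0,0],[0,0,0],[0,0,0],[0,0,0],[0,0,0]]}' 7.5;  python3 - <<'E'
from h import *
for n in("side","top"): cv2.imwrite(f'pics/{n}3.png',cams.get_image(n)[:,:,::-1])
a=cv2.imread('pics/side3.png')[155:225,230:320];b=cv2.imread('pics/top3.png')[185:255,180:270];cv2.imwrite('pics/c3.png',cv2.resize(np.vstack([a,b]),None,fx=8,fy=4.2,interpolation=2))
cv2.imwrite('pics/c3t.png',cv2.resize(b,None,fx=8,fy=8,interpolation=2));cv2.imwrite('pics/c3s.png',cv2.resize(a,None,fx=8,fy=8,interpolation=2))
E
```

```text
time: 6.4
tool_pos: [0.4905, -0.0934, 0.2367]
tcp_rot: [0.801, 0.599, -0.0, 0.0]
contact_force: [0.1, 0.1, 1.0]
finger_gap: 0.0749
```

View pics/c3t.png

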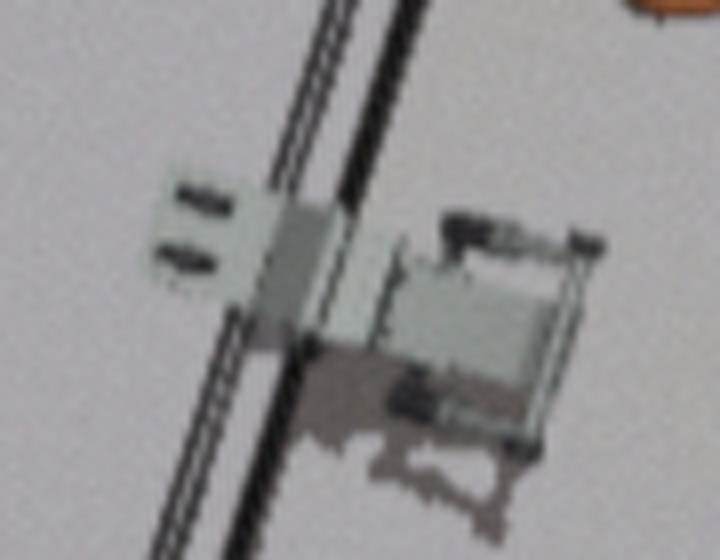

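View pics/c3s.png

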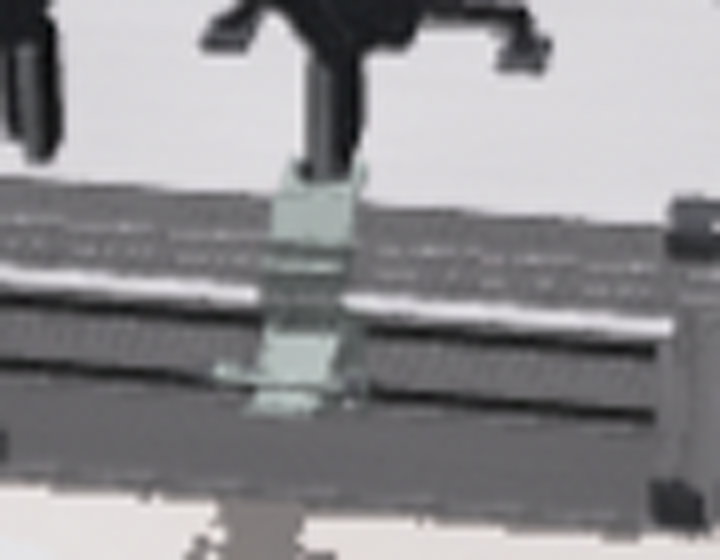

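View pics/top3.png

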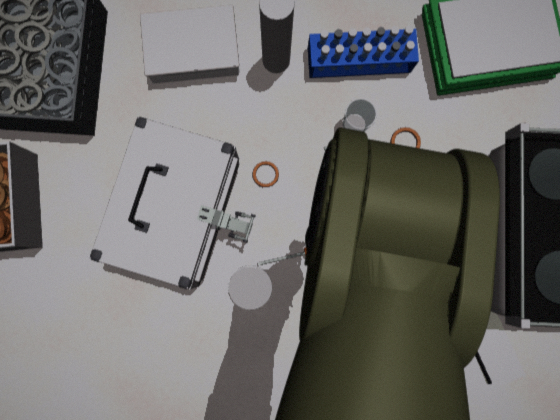

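```bash
cat > rect.py <<'E'
from latch import *
def rect(im,z,x0=-20,x1=90,y0=-40,y1=40,k=7):
    # off (mm) to the right, case y up->down
    src=[];dst=[]
    for o,y in((x0,y0),(x1,y0),(x1,y1),(x0,y1)):
        src.append(proj('top',case2w(P,[-.095-o/1000,y/1000,z]))[0]); dst.append(((o-x0)*k,(y-y0)*k))
    H=cv2.getPerspectiveTransform(np.float32(src),np.float32(dst))
    r=cv2.warpPerspective(im,H,((x1-x0)*k,(y1-y0)*k),flags=cv2.INTER_CUBIC)
    for o in range(x0,x1,10):
        cv2.line(r,((o-x0)*k,0),((o-x0)*k,12 if o else 60),(0,0,255),1); cv2.putText(r,str(o),((o-x0)*k+2,25),0,.4,(0,0,255),1)
    return r
E
python3 - <<'E'
from rect import *
im=cv2.imread('pics/top3.png');cv2.imwrite('pics/r3.png',rect(im,.115))
# corners overlay
t=im.copy();b=cv2.resize(t,None,fx=4,fy=4,interpolation=2)
tiles=[]
for c in((.095,-.14),(-.095,-.14),(.095,.14),(-.095,.14)):
    u,v=proj('top',case2w(P,[*c,.126]))[0];print(c,u,v)
    x,y=int(u)-14,int(v)-14;t=cv2.resize(im[y:y+28,x:x+28],None,fx=10,fy=10,interpolation=2);cv2.drawMarker(t,(int((u-x+.5)*10),int((v-y+.5)*10)),(0,0,255),0,20);tiles.append(t)
cv2.imwrite('pics/corn.png',np.vstack([np.hstack(tiles[:2]),np.hstack(tiles[2:])]))
E
```

```text
(0.095, -0.14) 137.8422872890536 117.18153777957754
(-0.095, -0.14) 234.15554103291618 144.9878345600004
(0.095, 0.14) 90.69408211812379 260.04631466328334
(-0.095, 0.14) 189.69641568579485 289.5033599054184
```

View pics/r3.png

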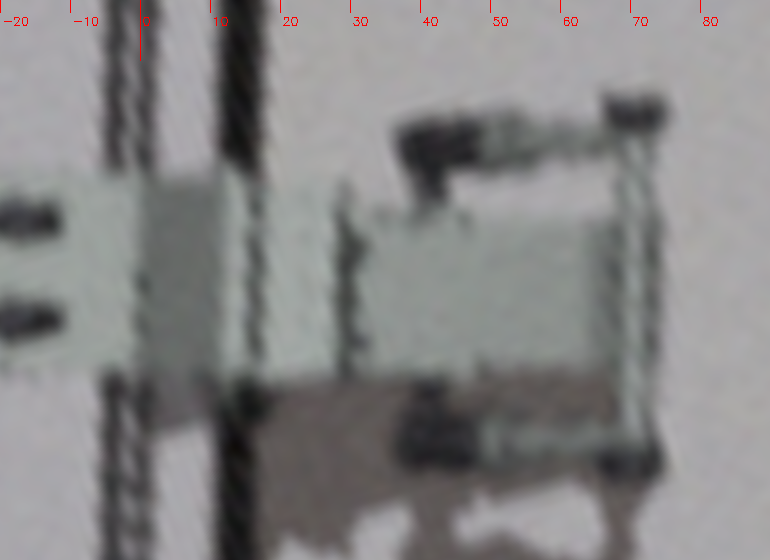

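View pics/corn.png

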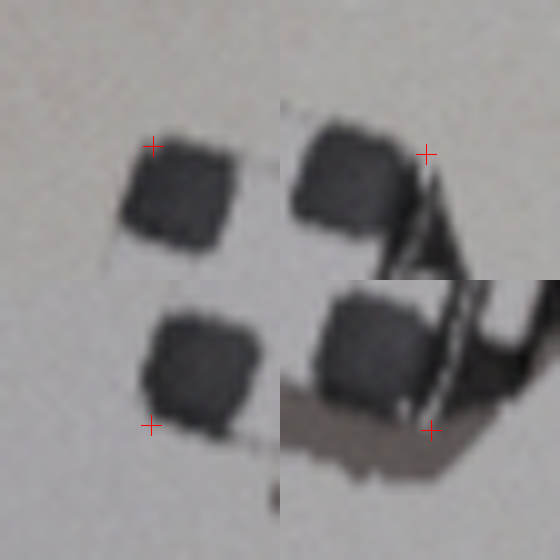

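```bash
cat > go.py <<'E'
from latch import *
def tocase(w):
    c,s=np.cos(P[2]),np.sin(P[2]);d=np.asarray(w)[:2]-P[:2];return np.array([-95-1000*(c*d[0]+s*d[1]),1000*(-s*d[0]+c*d[1]),1000*w[2]])
def tcp():
    s=bot.state();return s['tool_pos'],R.from_quat(s['tcp_rot'])
def delta(off,y,z):
    p,Rt=tcp();X=case2w(P,[-.095-off/1000,y/1000,z/1000]);return (Rt.inv().apply(X-p)*100).round(2)
E
python3 - <<'E'
from go import *
# caps in r3 rect -> pixel: from top3 zoom: caps at (588,245)/8+(180,185), (525,447)/8
c1=np.array([588,245])/8+[180,185]-.5;c2=np.array([525,447])/8+[180,185]-.5
for z in(.0975,.0995,.1015):
  print(z,tocase(at_z('top',c1,z)),tocase(at_z('top',c2,z)))
print('cam',tocase(-M['top']['R'].T@M['top']['t']))
p,_=tcp();print('tcp',tocase(p)); 
m=(tocase(at_z('top',c1,.0995))+tocase(at_z('top',c2,.0995)))/2;print(m, delta(m[0],m[1],150),delta(m[0],m[1],82.5))
t=_.as_matrix();print(t.round(3), case2w(P,[1,0,0])-case2w(P,[0,0,0]))
E
```

```text
0.0975 [ 69.82896347 -25.46853744  97.5       ] [69.24486603 24.96108012 97.5       ]
0.0995 [ 69.96638645 -25.29970851  99.5       ] [69.38355449 25.02065107 99.5       ]
0.1015 [ 70.10380944 -25.13087959 101.5       ] [ 69.52224295  25.08022202 101.5       ]
cam [ 133.25855366   52.45692447 1020.62926976]
tcp [198.86759169  -0.28838807 236.50197211]
[69.67497047 -0.13952872 99.5       ] [12.93  0.04  8.64] [12.93  0.04 15.39]
[[ 0.281  0.96  -0.001]
 [ 0.96  -0.281 -0.001]
 [-0.001 -0.    -1.   ]] [0.28477212 0.95859524 0.        ]
```

```bash
python3 -m pendant '{"linear":[[4,0,2],[8,0,4],[12,0,6],[12.9,0.05,8],[12.9,0.05,9.5],[12.9,0.05,11],[12.9,0.05,12.5],[12.9,0.05,13.5],[12.9,0.05,14.5],[12.9,0.05,15.1],[12.9,0.05,15.4],[12.9,0.05,15.4],[12.9,0.05,15.4]],"turn":[[0,0,0],[0,0,0],[0,0,0],[0,0,0],[0,0,0],[0,0,0],[0,0,0],[0,0,0],[0,0,0],[0,0,0],[0,0,0],[0,0,0],[0,0,0]]}' 7.5;  python3 - <<'E'
from go import *
for n in("side","top"): cv2.imwrite(f'pics/{n}4.png',cams.get_image(n)[:,:,::-1])
a=cv2.imread('pics/side4.png')[135:225,230:320];b=cv2.imread('pics/top4.png')[185:275,180:270];cv2.imwrite('pics/c4.png',cv2.resize(np.hstack([a,b]),None,fx=4.4,fy=4.4,interpolation=2))
print(tocase(bot.state()['tool_pos']))
E
```

```text
time: 7.8
tool_pos: [0.5277, 0.0309, 0.0828]
tcp_rot: [0.8, 0.599, -0.0, 0.0]
contact_force: [0.5, 0.1, -0.2]
finger_gap: 0.0751
[69.93020292 -0.70149182 82.93702491]
```

View pics/c4.png

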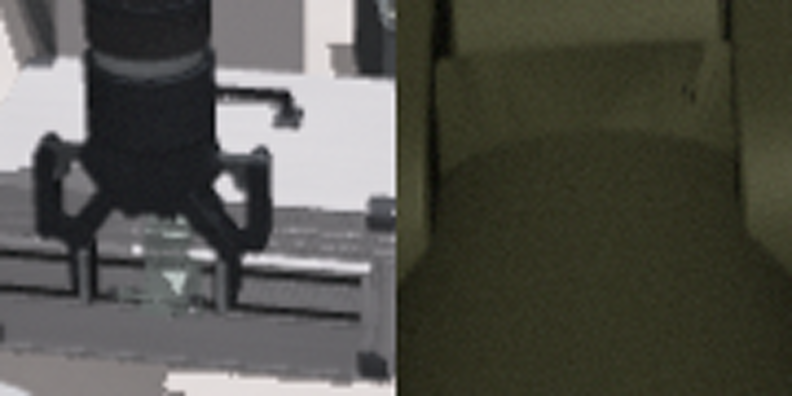

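```bash
python3 -m pendant '{"linear":[[0,0,0.2],[0,0,0.2],[0,0,0.2],[0,0,0.2],[0,0,0.2],[0,0,0.2],[0,0,0.2],[0,0,0.2]],"turn":[[0,0,0],[0,0,0],[0,0,0],[0,0,0],[0,0,0],[0,0,0],[0,0,0],[0,0,0]]}' 4.8;  python3 - <<'E'
from go import *
cv2.imwrite(f'pics/side5.png',cams.get_image('side')[:,:,::-1])
a=cv2.imread('pics/side5.png')[155:225,230:320];cv2.imwrite('pics/c5.png',cv2.resize(a,None,fx=8,fy=8,interpolation=2))
print(tocase(bot.state()['tool_pos']))
E
```

```text
time: 8.7
tool_pos: [0.5266, 0.031, 0.0805]
tcp_rot: [0.8, 0.599, -0.001, -0.0]
contact_force: [-4.5, 0.3, 0.8]
finger_gap: 0.0531
[70.15206489  0.46508526 80.53522331]
```

View pics/c5.png

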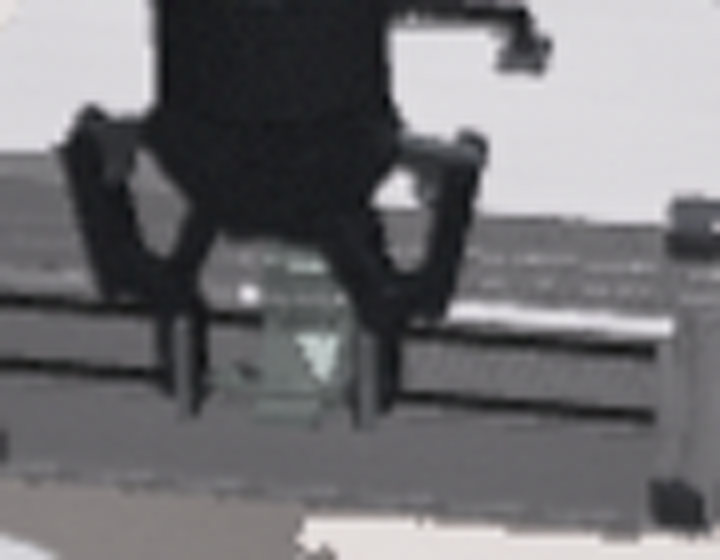

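```bash
python3 -m pendant '{"linear":[[0.1,-0.05,-0.4],[0.3,-0.1,-0.8],[0.55,-0.1,-1.25],[0.8,-0.1,-1.5],[1.1,-0.1,-1.8],[1.35,-0.1,-2.05],[1.7,-0.1,-2.25],[2.0,-0.1,-2.4],[2.35,-0.1,-2.55],[2.35,-0.1,-2.55]],"turn":[[0,0,0],[0,0,0],[0,0,0],[0,0,0],[0,0,0],[0,0,0],[0,0,0],[0,0,0],[0,0,0],[0,0,0]]}' 4.8;  python3 - <<'E'
from go import *
cv2.imwrite(f'pics/side6.png',cams.get_image('side')[:,:,::-1])
a=cv2.imread('pics/side6.png')[145:215,230:320];cv2.imwrite('pics/c6.png',cv2.resize(a,None,fx=8,fy=8,interpolation=2))
s=bot.state();print(tocase(s['tool_pos']),s['contact_force'],s['torque'])
E
```

```text
time: 9.75
tool_pos: [0.5324, 0.0528, 0.1065]
tcp_rot: [0.8, 0.6, -0.002, 0.001]
contact_force: [-1.7, -5.5, -0.6]
finger_gap: 0.0527
[ 47.630798     1.14395065 106.43457309] [-1.7068337  -6.0039703  -0.37504961] [-1.31011062  0.43784383 -0.06007801]
```

View pics/c6.png

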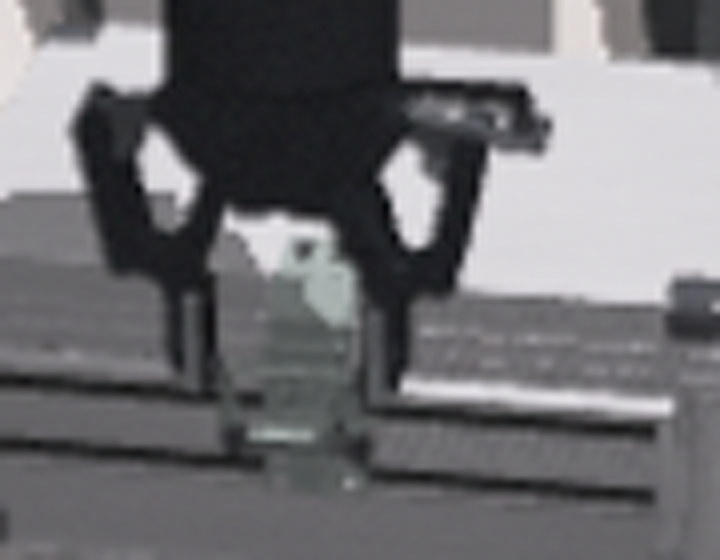

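```bash
python3 - <<'E'
from go import *
pr=lambda p:((proj('side',case2w(P,p))[0]-[230,145])*8).round().astype(int)
def c(o,y,z):return [-.095-o/1000,y/1000,z/1000]
print('pivot',pr(c(28.5,0,84)))
for o,z in((47,125),(47,120),(47,115),(60,110),(70,99)): print(o,z,pr(c(o,28,z)),pr(c(o,-28,z)))
for y in(26,-26): print('tcp',pr(c(47.6,y,106.5)))
for L in(1.4,1.7,2,2.3): print(L,'tip',pr(latch(L,0)[3]),'pin',pr(latch(L,0)[1]+[0,.025,0]))
E
```

```text
pivot [308 429]
47 125 [213 345] [378 358]
47 120 [214 358] [378 371]
47 115 [214 371] [379 384]
60 110 [207 404] [372 416]
70 99 [202 447] [368 460]
tcp [220 395]
tcp [373 406]
1.4 tip [284 516] pin [230 457]
1.7 tip [283 482] pin [229 449]
2 tip [284 443] pin [228 438]
2.3 tip [288 403] pin [229 426]
```

```bash
python3 -m pendant '{"linear":[[0,0,0],[0,0,0],[0,0,0]],"turn":[[0,0,0],[0,0,0],[0,0,0]]}'; python3 - <<'E'
from go import *
cv2.imwrite(f'pics/side7.png',cams.get_image('side')[:,:,::-1])
a=cv2.imread('pics/side7.png')[178:210,250:282];a=cv2.resize(a,None,fx=18,fy=18,interpolation=2);a=cv2.convertScaleAbs(a,alpha=1.5,beta=-30);cv2.imwrite('pics/c7.png',a)
E
```

```text
time: 10.1
tool_pos: [0.5322, 0.0522, 0.1067]
tcp_rot: [0.8, 0.599, -0.002, 0.001]
contact_force: [-2.4, -5.2, -0.6]
finger_gap: 0.0534
```

View pics/c7.png

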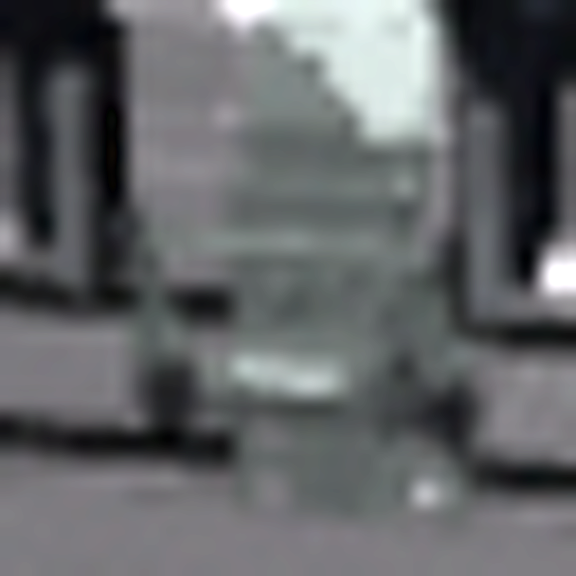

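```bash
python3 -m pendant '{"linear":[[0.2,0,-0.3],[0.4,0,-0.6],[0.6,0,-0.8],[0.9,0,-0.9],[1.2,0,-0.9],[1.5,0,-0.9],[1.8,0,-0.9],[1.8,0,-0.9],[1.8,0,-0.9]],"turn":[[0,0,0],[0,0,0],[0,0,0],[0,0,0],[0,0,0],[0,0,0],[0,0,0],[0,0,0],[0,0,0]]}'; python3 - <<'E'
from go import *
cv2.imwrite(f'pics/side8.png',cams.get_image('side')[:,:,::-1])
a=cv2.imread('pics/side8.png')[168:210,245:287];a=cv2.resize(a,None,fx=14,fy=14,interpolation=2);a=cv2.convertScaleAbs(a,alpha=1.5,beta=-30);cv2.imwrite('pics/c8.png',a)
print(tocase(bot.state()['tool_pos']))
pr=lambda p:((proj('side',case2w(P,p))[0]-[245,168])*14).round().astype(int)
def c(o,y,z):return [-.095-o/1000,y/1000,z/1000]
print('pivot',pr(c(28.5,0,84)))
for o,z in((30,125),(30,120),(30,115)): print(o,z,pr(c(o,28,z)),pr(c(o,-28,z)))
for o in(15,20,25): print('lip top',o,pr(c(o+8.5,14,115)),pr(c(o+8.5,-14,115)),'block',pr(c(o-3.5,14,118.5)),pr(c(o-3.5,-14,118.5)))
E
```

```text
time: 11.05
tool_pos: [0.5375, 0.0686, 0.1165]
tcp_rot: [0.8, 0.599, -0.002, 0.002]
contact_force: [-3.4, -5.6, 3.9]
finger_gap: 0.0532
[ 31.02398465   0.74649449 116.47143847]
pivot [329 429]
30 125 [181 240] [467 261]
30 120 [182 262] [467 284]
30 115 [182 285] [467 306]
lip top 15 [260 274] [402 284] block [271 228] [412 239]
lip top 20 [255 286] [397 297] block [266 241] [408 251]
lip top 25 [250 299] [393 310] block [261 253] [403 264]
```

View pics/c8.png

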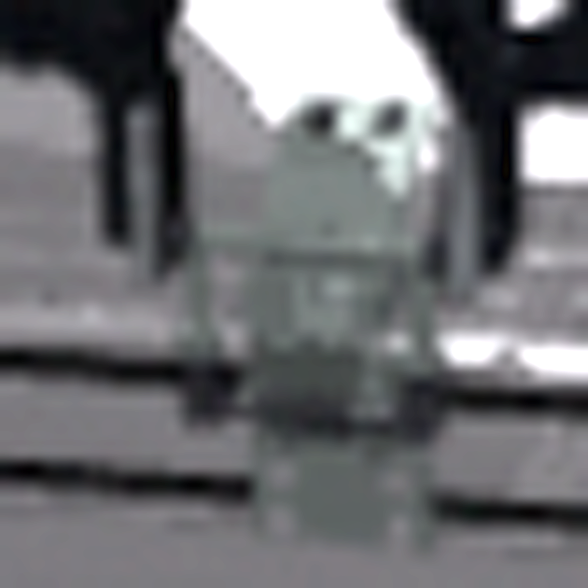

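```bash
python3 -m pendant '{"linear":[[0.3,0,0],[0.6,0,0],[0.9,0,0],[1.05,0,0],[1.05,0,0],[1.05,0,0]],"turn":[[0,0,0],[0,0,0],[0,0,0],[0,0,0],[0,0,0],[0,0,0]]}'; python3 - <<'E'
from go import *
print(tocase(bot.state()['tool_pos']),bot.state()['contact_force'])
E
```

```text
time: 11.7
tool_pos: [0.5404, 0.0778, 0.1173]
tcp_rot: [0.801, 0.599, -0.003, 0.003]
contact_force: [-3.9, -4.5, 5.2]
finger_gap: 0.0527
[ 21.32714912   0.54682959 117.33240533] [-3.86362707 -4.47406989  5.22179987]
```

```bash
python3 -m pendant '{"linear":[[0.05,0,0.1],[0.05,0,0.2],[0.05,0,0.3],[0.05,0,0.35]],"turn":[[0,0,0],[0,0,0],[0,0,0],[0,0,0]]}'
python3 -m pendant '{"linear":[[0,0,0.1],[0,0,0.2],[0,0,0.2]],"turn":[[0,0,0],[0,0,0],[0,0,0]]}'; python3 - <<'E'
from go import *
cv2.imwrite(f'pics/side9.png',cams.get_image('side')[:,:,::-1])
a=cv2.imread('pics/side9.png')[168:210,245:287];a=cv2.resize(a,None,fx=14,fy=14,interpolation=2);a=cv2.convertScaleAbs(a,alpha=1.5,beta=-30);cv2.imwrite('pics/c9.png',a)
print(tocase(bot.state()['tool_pos']))
E
```

```text
time: 12.1
tool_pos: [0.5403, 0.078, 0.115]
tcp_rot: [0.8, 0.599, -0.003, 0.004]
contact_force: [-4.9, -4.1, 6.6]
finger_gap: 0.053
time: 12.4
tool_pos: [0.5401, 0.0774, 0.114]
tcp_rot: [0.8, 0.599, -0.003, 0.004]
contact_force: [-4.8, -5.0, 5.4]
finger_gap: 0.053
[ 21.80385097   0.70785603 113.99225042]
```

View pics/c9.png

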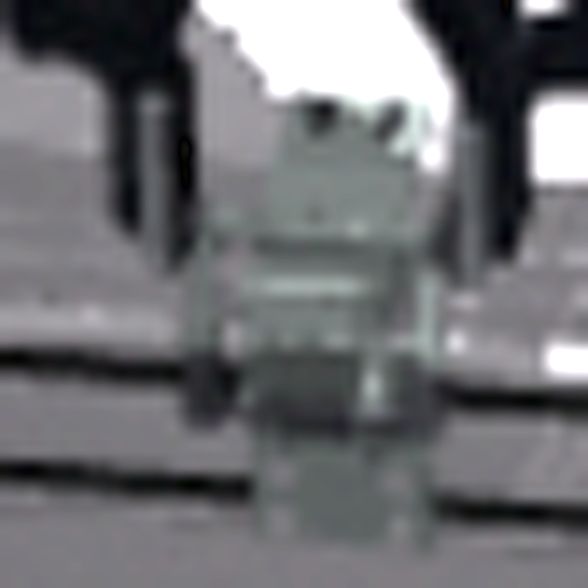

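```bash
python3 -m pendant '{"linear":[[0.03,0,0.1],[0.03,0,0.2],[0.03,0,0.25]],"turn":[[0,0,0],[0,0,0],[0,0,0]]}'
python3 -m pendant '{"linear":[[0.03,0,0.1],[0.03,0,0.2],[0.03,0,0.25]],"turn":[[0,0,0],[0,0,0],[0,0,0]]}'
```

```text
time: 12.75
tool_pos: [0.54, 0.077, 0.1124]
tcp_rot: [0.8, 0.6, -0.004, 0.005]
contact_force: [-4.3, -5.7, 4.4]
finger_gap: 0.0534
time: 13.05
tool_pos: [0.5397, 0.0764, 0.1106]
tcp_rot: [0.8, 0.6, -0.005, 0.006]
contact_force: [-4.0, -5.6, 2.5]
finger_gap: 0.0533
```

```bash
python3 -m pendant '{"linear":[[0.1,-0.03,0],[0.17,-0.06,0.05],[0.2,-0.06,0.1],[0.2,-0.06,0.1]],"turn":[[0,0,0],[0,0,0],[0,0,0],[0,0,0]]}'
python3 - <<'E'
from go import *
cv2.imwrite(f'pics/side10.png',cams.get_image('side')[:,:,::-1])
a=cv2.imread('pics/side10.png')[168:210,245:287];a=cv2.resize(a,None,fx=14,fy=14,interpolation=2);a=cv2.convertScaleAbs(a,alpha=1.5,beta=-30);cv2.imwrite('pics/c10.png',a)
print(tocase(bot.state()['tool_pos']),bot.state()['contact_force'])
E
```

```text
time: 13.45
tool_pos: [0.5401, 0.0776, 0.1104]
tcp_rot: [0.8, 0.599, -0.005, 0.007]
contact_force: [-2.1, -5.0, 1.5]
finger_gap: 0.0534
[ 21.60720059   0.81561095 110.35056807] [-2.11005299 -5.39356894  2.70829169]
```

View pics/c10.png

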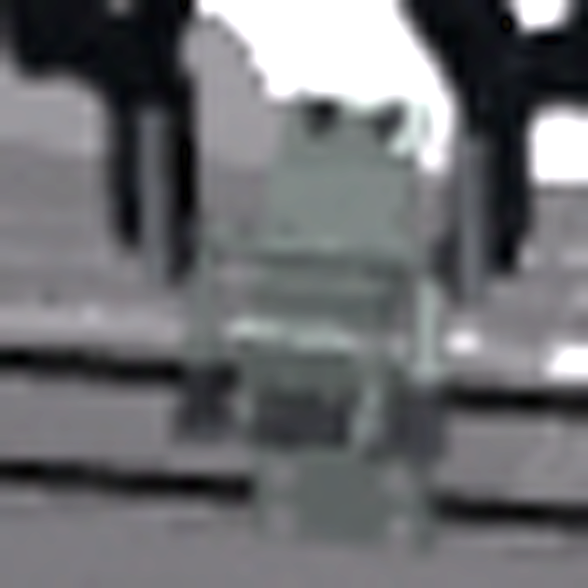

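```bash
python3 -m pendant '{"linear":[[0.04,-0.03,0.1],[0.07,-0.03,0.2],[0.07,-0.03,0.25],[0.07,-0.03,0.25]],"turn":[[0,0,0],[0,0,0],[0,0,0],[0,0,0]]}'
```

```text
time: 13.9
tool_pos: [0.5401, 0.0776, 0.1086]
tcp_rot: [0.8, 0.599, -0.005, 0.008]
contact_force: [-2.1, -4.9, 2.7]
finger_gap: 0.0529
```

```bash
python3 -m pendant '{"linear":[[0.04,-0.03,0.1],[0.07,-0.03,0.2],[0.07,-0.03,0.2]],"turn":[[0,0,0],[0,0,0],[0,0,0]]}'
```

```text
time: 14.2
tool_pos: [0.5401, 0.0774, 0.1071]
tcp_rot: [0.801, 0.599, -0.006, 0.009]
contact_force: [-2.3, -6.7, 1.5]
finger_gap: 0.0532
```

```bash
python3 -m pendant '{"linear":[[0.03,-0.03,0.1],[0.05,-0.03,0.2],[0.05,-0.03,0.2]],"turn":[[0,0,0],[0,0,0],[0,0,0]]}'
```

```text
time: 14.5
tool_pos: [0.5399, 0.077, 0.1056]
tcp_rot: [0.801, 0.599, -0.006, 0.01]
contact_force: [-1.7, -6.2, 0.3]
finger_gap: 0.053
```

```bash
python3 -m pendant '{"linear":[[0.03,-0.03,0.1],[0.05,-0.03,0.15],[0.05,-0.03,0.15]],"turn":[[0,0,0],[0,0,0],[0,0,0]]}'; python3 - <<'E'
from go import *
cv2.imwrite(f'pics/side11.png',cams.get_image('side')[:,:,::-1])
a=cv2.imread('pics/side11.png')[168:210,245:287];a=cv2.resize(a,None,fx=14,fy=14,interpolation=2);a=cv2.convertScaleAbs(a,alpha=1.5,beta=-30);cv2.imwrite('pics/c11.png',a)
print(tocase(bot.state()['tool_pos']),bot.state()['contact_force'])
E
```

```text
time: 14.8
tool_pos: [0.5398, 0.0766, 0.1045]
tcp_rot: [0.801, 0.599, -0.007, 0.01]
contact_force: [-1.8, -5.5, 1.0]
finger_gap: 0.0532
[ 22.6899419    0.81446206 104.56641203] [-2.61847261 -5.74988177  1.00850061]
```

View pics/c11.png

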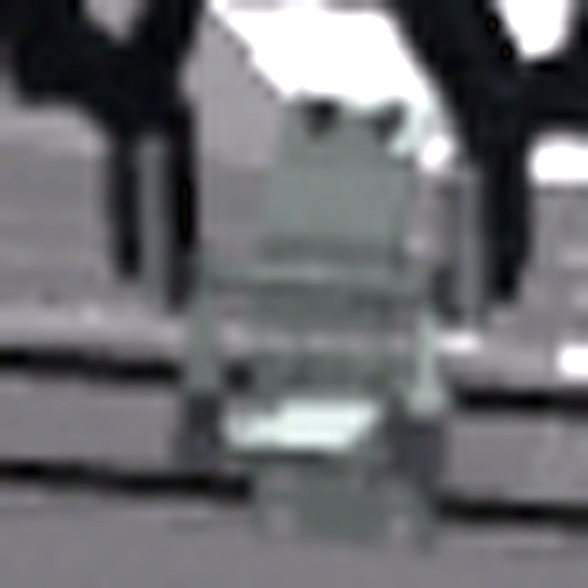

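```bash
python3 -m pendant '{"linear":[[0.1,-0.03,0],[0.18,-0.06,0.05],[0.18,-0.06,0.1],[0.18,-0.06,0.1]],"turn":[[0,0,0],[0,0,0],[0,0,0],[0,0,0]]}'
```

```text
time: 15.25
tool_pos: [0.5399, 0.077, 0.1044]
tcp_rot: [0.801, 0.599, -0.007, 0.012]
contact_force: [-2.6, -8.6, 4.2]
finger_gap: 0.0527
```

```bash
python3 -m pendant '{"linear":[[0.03,-0.03,0.1],[0.05,-0.03,0.2],[0.05,-0.03,0.2]],"turn":[[0,0,0],[0,0,0],[0,0,0]]}';python3 - <<'E'
from go import *
print(tocase(bot.state()['tool_pos']),bot.state()['contact_force'])
E
```

```text
time: 15.55
tool_pos: [0.54, 0.0768, 0.1041]
tcp_rot: [0.801, 0.599, -0.007, 0.013]
contact_force: [-5.1, -5.8, 11.2]
finger_gap: 0.0529
[ 22.42936929   0.72166639 104.10658211] [-5.085956   -5.7741263  11.20886398]
```

```bash
python3 -m pendant '{"linear":[[0,0,-0.1],[0,0,-0.1],[0,0,-0.1]],"turn":[[0,0,0],[0,0,0],[0,0,0]]}';python3 - <<'E'
from go import *
cv2.imwrite(f'pics/side12.png',cams.get_image('side')[:,:,::-1])
A=[]
for n in(3,12):
    a=cv2.imread(f'pics/side{n}.png')[170:212,252:282];a=cv2.resize(a,None,fx=13,fy=14,interpolation=2);A.append(cv2.convertScaleAbs(a,alpha=1.5,beta=-30))
cv2.imwrite('pics/c12.png',np.hstack(A))
print(tocase(bot.state()['tool_pos']),bot.state()['contact_force'])
pr=lambda p:((proj('side',case2w(P,p))[0]-[252,170])*[13,14]).round().astype(int)
def c(o,y,z):return [-.095-o/1000,y/1000,z/1000]
for L in(1.4,1.6,1.8,2,2.2): print(L,'tip',pr(latch(L,0)[3]),'pin',pr(latch(L,0)[1]+[0,.025,0]))
for z in(90,100,126): print('front',z,pr(c(0,40,z)))
for z in(46,90): print('rail',z,pr(c(11,40,z)))
E
```

```text
time: 15.85
tool_pos: [0.5397, 0.0762, 0.1056]
tcp_rot: [0.801, 0.598, -0.008, 0.013]
contact_force: [-2.4, -4.6, 1.3]
finger_gap: 0.053
[ 23.09085156   0.76726117 105.57196879] [-2.51558162 -4.76994669  1.55614764]
1.4 tip [176 553] pin [ 87 450]
1.6 tip [175 515] pin [ 86 441]
1.8 tip [175 472] pin [ 85 430]
2 tip [176 425] pin [ 85 417]
2.2 tip [180 378] pin [ 85 403]
front 90 [ 55 288]
front 100 [ 54 244]
front 126 [ 49 129]
rail 46 [ 52 505]
rail 90 [ 45 315]
```

View pics/c12.png

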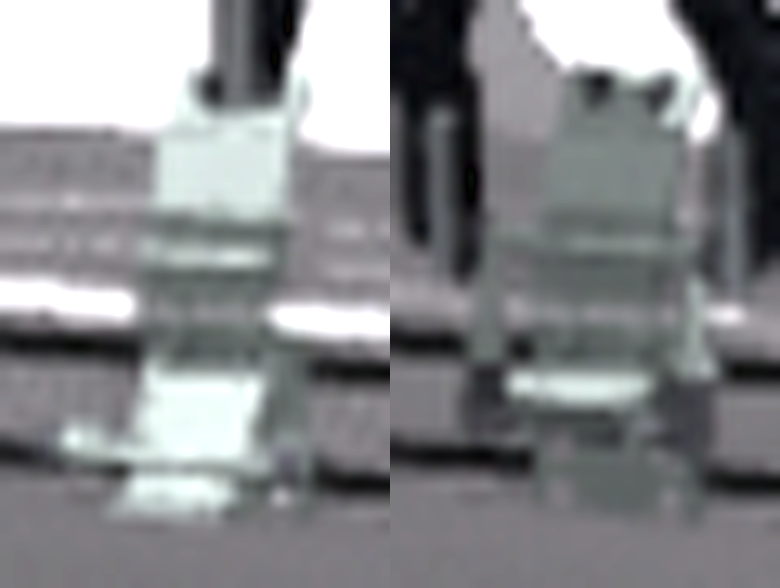

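```bash
python3 -m pendant '{"linear":[[0.1,-0.03,-0.1],[0.25,-0.06,-0.1],[0.4,-0.06,-0.1],[0.45,-0.06,-0.1],[0.45,-0.06,-0.1]],"turn":[[0,0,0],[0,0,0],[0,0,0],[0,0,0],[0,0,0]]}';python3 - <<'E'
from go import *
print(tocase(bot.state()['tool_pos']),bot.state()['contact_force'])
E
```

```text
time: 16.4
tool_pos: [0.5405, 0.0791, 0.1068]
tcp_rot: [0.801, 0.598, -0.009, 0.015]
contact_force: [-1.7, -8.9, -0.1]
finger_gap: 0.0529
[ 20.07911443   0.87342708 106.76387596] [-1.73479411 -8.87639194 -0.12283688]
```

```bash
python3 -m pendant '{"linear":[[0.05,-0.03,0.1],[0.07,-0.03,0.2],[0.07,-0.03,0.2]],"turn":[[0,0,0],[0,0,0],[0,0,0]]}';python3 - <<'E'
from go import *
print(tocase(bot.state()['tool_pos']),bot.state()['contact_force'])
E
```

```text
time: 16.7
tool_pos: [0.5403, 0.0785, 0.1051]
tcp_rot: [0.801, 0.598, -0.01, 0.016]
contact_force: [-1.8, -7.2, 1.6]
finger_gap: 0.0533
[ 20.7305226    0.85068107 105.12486459] [-1.7891767  -7.21661937  1.6328595 ]
```

```bash
python3 -m pendant '{"linear":[[0.1,-0.03,0],[0.15,-0.05,0.1],[0.15,-0.05,0.15],[0.15,-0.05,0.15]],"turn":[[0,0,0],[0,0,0],[0,0,0],[0,0,0]]}';python3 - <<'E'
from go import *
s=bot.state();print(tocase(s['tool_pos']),s['contact_force'],(R.from_quat([.8005,.5993,0,0]).inv()*R.from_quat(s['tcp_rot'])).as_rotvec())
E
```

```text
time: 17.1
tool_pos: [0.5404, 0.0786, 0.1044]
tcp_rot: [0.801, 0.598, -0.011, 0.018]
contact_force: [-3.5, -7.2, 4.0]
finger_gap: 0.0529
[ 20.5693001    0.82772547 104.38933387] [-3.54985074 -7.17287159  3.95027547] [-0.01540186 -0.03786247  0.00337253]
```

```bash
python3 -m pendant '{"linear":[[0.08,-0.03,-0.1],[0.08,-0.03,-0.1],[0.08,-0.03,-0.1]],"turn":[[0,0.015,0],[0.01,0.03,0],[0.015,0.038,0]]}';python3 - <<'E'
from go import *
cv2.imwrite(f'pics/side13.png',cams.get_image('side')[:,:,::-1])
A=[]
for n in(3,13):
    a=cv2.imread(f'pics/side{n}.png')[170:212,252:282];a=cv2.resize(a,None,fx=13,fy=14,interpolation=2);A.append(cv2.convertScaleAbs(a,alpha=1.5,beta=-30))
cv2.imwrite('pics/c13.png',np.hstack(A))
s=bot.state();print(tocase(s['tool_pos']),s['contact_force'],(R.from_quat([.8005,.5993,0,0]).inv()*R.from_quat(s['tcp_rot'])).as_rotvec())
pr=lambda p:((proj('side',case2w(P,p))[0]-[252,170])*[13,14]).round().astype(int)
def c(o,y,z):return [-.095-o/1000,y/1000,z/1000]
for mid in(18.5,20,22,24): print(mid,'blockedge',pr(c(mid-3.5,14,118.5)),pr(c(mid-3.5,-14,118.5)),'lip in',pr(c(mid+3.5,14,115)),'lip out',pr(c(mid+8.5,14,115)),pr(c(mid+8.5,-14,115)))
print('bracket edge',pr(c(0,14,129)),pr(c(0,-14,129)))
E
```

```text
time: 17.4
tool_pos: [0.5403, 0.0781, 0.1058]
tcp_rot: [0.802, 0.598, -0.001, 0.001]
contact_force: [-2.5, -7.3, 1.2]
finger_gap: 0.0532
[ 21.29690609   0.74221082 105.76984781] [-2.36190527 -7.46105919  0.73766116] [-0.00101816 -0.00217158  0.00425849]
18.5 blockedge [157 209] [289 219] lip in [152 242] lip out [147 254] [279 265]
20 blockedge [156 213] [288 223] lip in [150 246] lip out [146 258] [278 269]
22 blockedge [154 218] [286 228] lip in [148 251] lip out [144 263] [276 274]
24 blockedge [152 222] [284 233] lip in [147 256] lip out [142 268] [274 279]
bracket edge [170 125] [300 135]
```

View pics/c13.png

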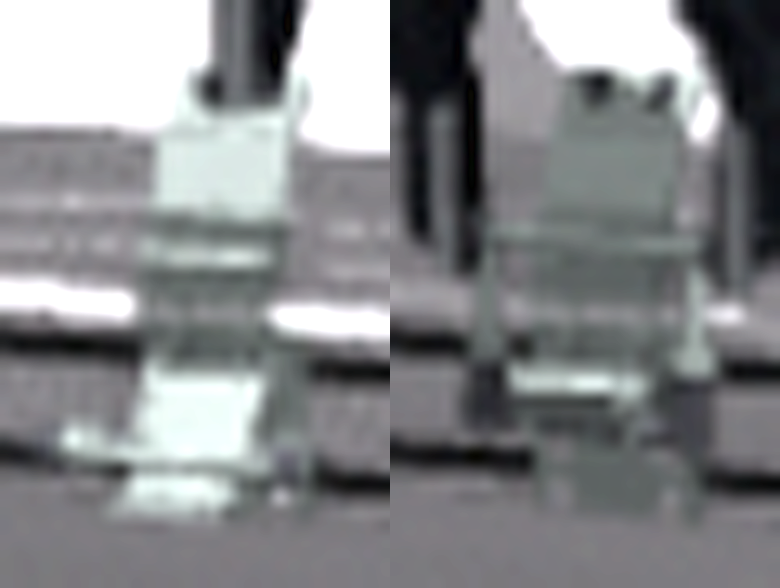

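```bash
python3 -m pendant '{"linear":[[0.1,-0.03,0.02],[0.2,-0.06,0.02],[0.3,-0.06,0.02],[0.32,-0.06,0.02],[0.32,-0.06,0.02]],"turn":[[0,0,0],[0,0,0],[0,0,0],[0,0,0],[0,0,0]]}';python3 - <<'E'
from go import *
s=bot.state();print(tocase(s['tool_pos']),s['contact_force'],(R.from_quat([.8005,.5993,0,0]).inv()*R.from_quat(s['tcp_rot'])).as_rotvec())
E
```

```text
time: 17.95
tool_pos: [0.5405, 0.0791, 0.1057]
tcp_rot: [0.802, 0.597, -0.002, 0.003]
contact_force: [-1.6, -8.6, -1.0]
finger_gap: 0.0527
[ 20.05329899   0.82309265 105.70643606] [-1.63075037 -8.60317088 -1.04760732] [-0.00232836 -0.00650146  0.00499049]
```

```bash
python3 -m pendant '{"linear":[[0.2,-0.04,0.1],[0.2,-0.04,0.15],[0.2,-0.04,0.2],[0.2,-0.04,0.2]],"turn":[[0,0.004,0],[0,0.006,0],[0,0.006,0],[0,0.006,0]]}';python3 - <<'E'
from go import *
s=bot.state();print(tocase(s['tool_pos']),s['contact_force'],(R.from_quat([.8005,.5993,0,0]).inv()*R.from_quat(s['tcp_rot'])).as_rotvec())
E
```

```text
time: 18.35
tool_pos: [0.5408, 0.0798, 0.1044]
tcp_rot: [0.802, 0.597, -0.0, 0.002]
contact_force: [-3.0, -6.8, 2.7]
finger_gap: 0.0528
[ 19.35919437   0.75076481 104.40416926] [-2.97148713 -6.84167562  2.7443935 ] [-0.00364105 -0.0032665   0.00503618]
```

```bash
python3 -m pendant '{"linear":[[0.13,-0.04,0.1],[0.13,-0.04,0.15],[0.13,-0.04,0.15]],"turn":[[0,0.003,0],[0,0.003,0],[0,0.003,0]]}';python3 - <<'E'
from go import *
s=bot.state();print(tocase(s['tool_pos']),s['contact_force'],(R.from_quat([.8005,.5993,0,0]).inv()*R.from_quat(s['tcp_rot'])).as_rotvec())
E
```

```text
time: 18.65
tool_pos: [0.5408, 0.0798, 0.1042]
tcp_rot: [0.802, 0.597, 0.0, 0.003]
contact_force: [-5.6, -8.2, 8.8]
finger_gap: 0.0531
[ 19.34616732   0.73471323 104.20829817] [-5.56766867 -8.18287995  8.76246994] [-0.0051333  -0.00294869  0.00507827]
```

```bash
python3 -m pendant '{"linear":[[0.17,-0.04,-0.05],[0.2,-0.04,-0.12],[0.3,-0.06,-0.12],[0.4,-0.06,-0.12],[0.5,-0.06,-0.12],[0.55,-0.06,-0.12],[0.55,-0.06,-0.12]],"turn":[[0,0.003,0],[0,0.003,0],[0,0.003,0],[0,0.003,0],[0,0.003,0],[0,0.003,0],[0,0.003,0]]}';python3 - <<'E'
from go import *
cv2.imwrite(f'pics/side14.png',cams.get_image('side')[:,:,::-1])
A=[]
for n in(3,14):
    a=cv2.imread(f'pics/side{n}.png')[170:212,252:282];a=cv2.resize(a,None,fx=13,fy=14,interpolation=2);A.append(cv2.convertScaleAbs(a,alpha=1.5,beta=-30))
cv2.imwrite('pics/c14.png',np.hstack(A))
s=bot.state();print(tocase(s['tool_pos']),s['contact_force'],(R.from_quat([.8005,.5993,0,0]).inv()*R.from_quat(s['tcp_rot'])).as_rotvec())
E
```

```text
time: 19.35
tool_pos: [0.5418, 0.0836, 0.1055]
tcp_rot: [0.802, 0.597, 0.0, 0.004]
contact_force: [-0.4, -7.9, -1.1]
finger_gap: 0.053
[ 15.49797463   0.90828585 105.56568585] [-1.71467634 -7.98035522 -0.0856396 ] [-0.00618359 -0.00355664  0.00591235]
```

View pics/c14.png

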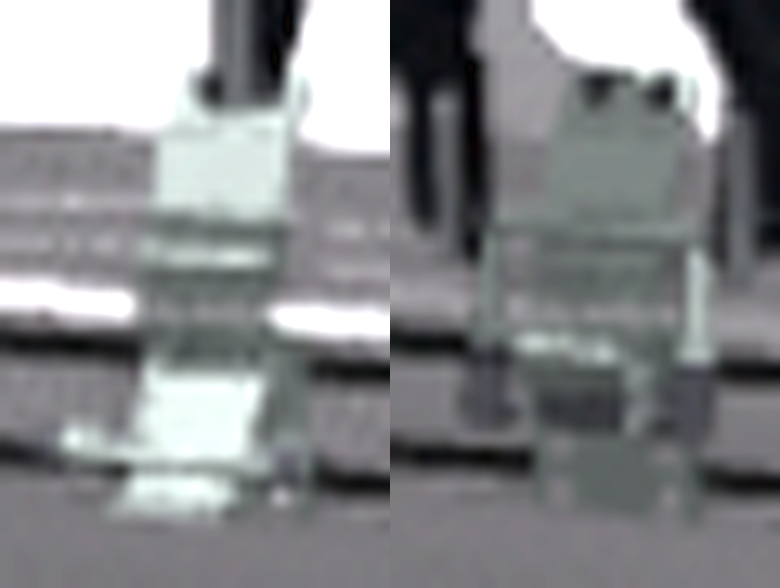

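```bash
python3 -m pendant '{"linear":[[0.19,-0.04,0.1],[0.19,-0.04,0.15],[0.2,-0.04,0.2],[0.2,-0.04,0.2]],"turn":[[0,0.003,0],[0,0.003,0],[0,0.003,0],[0,0.003,0]]}';python3 - <<'E'
from go import *
s=bot.state();print(tocase(s['tool_pos']),s['contact_force'])
E
```

```text
time: 19.8
tool_pos: [0.542, 0.0841, 0.1041]
tcp_rot: [0.802, 0.597, 0.001, 0.004]
contact_force: [-2.4, -6.7, 2.4]
finger_gap: 0.0532
[ 14.87459675   0.8424455  104.06879474] [-2.38274381 -6.66963514  2.43517464]
```

```bash
python3 -m pendant '{"linear":[[0.15,-0.04,0.08],[0.15,-0.04,0.15],[0.15,-0.04,0.15]],"turn":[[0,0.003,0],[0,0.003,0],[0,0.003,0]]}';python3 - <<'E'
from go import *
s=bot.state();print(tocase(s['tool_pos']),s['contact_force'])
E
```

```text
time: 20.1
tool_pos: [0.5421, 0.0843, 0.1032]
tcp_rot: [0.803, 0.596, 0.001, 0.004]
contact_force: [-3.0, -7.0, 1.5]
finger_gap: 0.0534
[ 14.66568975   0.82763753 103.1663761 ] [-3.00150866 -6.96532502  1.50895418]
```

```bash
python3 -m pendant '{"linear":[[0.15,-0.04,0.1],[0.15,-0.04,0.2],[0.15,-0.04,0.25],[0.15,-0.04,0.25]],"turn":[[0,0.003,0],[0,0.003,0],[0,0.003,0],[0,0.003,0]]}';python3 - <<'E'
from go import *
s=bot.state();print(tocase(s['tool_pos']),s['contact_force'])
E
```

```text
time: 20.5
tool_pos: [0.5422, 0.0847, 0.1012]
tcp_rot: [0.803, 0.596, 0.002, 0.005]
contact_force: [-1.3, -6.4, 1.4]
finger_gap: 0.0529
[ 14.20701703   0.84736034 101.18115041] [-1.27414298 -6.43110215  1.43147377]
```

```bash
python3 -m pendant '{"linear":[[0.14,-0.04,0.1],[0.14,-0.04,0.2],[0.14,-0.04,0.25],[0.14,-0.04,0.25]],"turn":[[0,0.003,0],[0,0.003,0],[0,0.003,0],[0,0.003,0]]}';python3 - <<'E'
from go import *
cv2.imwrite(f'pics/side15.png',cams.get_image('side')[:,:,::-1])
A=[]
for n in(3,15):
    a=cv2.imread(f'pics/side{n}.png')[170:212,252:282];a=cv2.resize(a,None,fx=13,fy=14,interpolation=2);A.append(cv2.convertScaleAbs(a,alpha=1.5,beta=-30))
cv2.imwrite('pics/c15.png',np.hstack(A))
s=bot.state();print(tocase(s['tool_pos']),s['contact_force'])
E
```

```text
time: 20.9
tool_pos: [0.5422, 0.0848, 0.0989]
tcp_rot: [0.803, 0.596, 0.002, 0.005]
contact_force: [-1.3, -7.3, 0.0]
finger_gap: 0.053
[14.18745372  0.87542399 98.91507487] [-2.23420294 -6.66859241 -0.41651587]
```

View pics/c15.png

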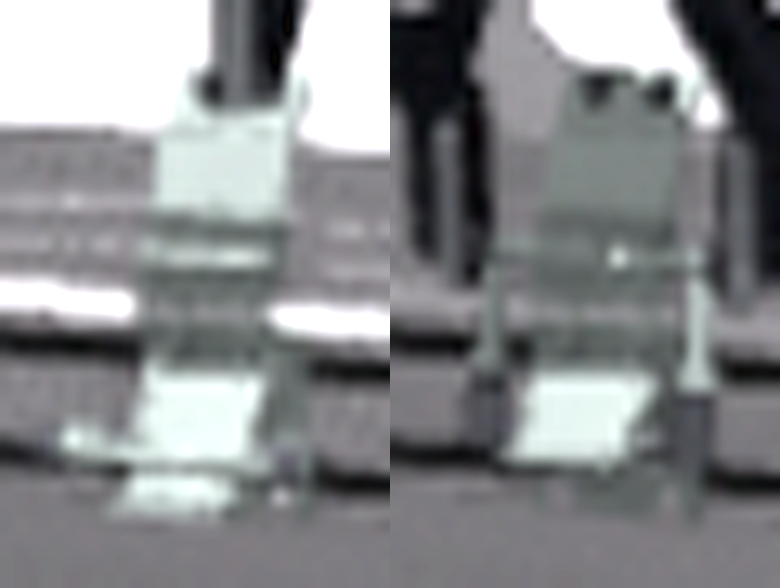

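```bash
python3 -m pendant '{"linear":[[0.14,-0.04,0.1],[0.14,-0.04,0.2],[0.14,-0.04,0.2]],"turn":[[0,0.003,0],[0,0.003,0],[0,0.003,0]]}'
```

```text
time: 21.25
tool_pos: [0.5421, 0.0848, 0.097]
tcp_rot: [0.803, 0.596, 0.002, 0.005]
contact_force: [-1.8, -7.7, -2.8]
finger_gap: 0.053
```

```bash
python3 -m pendant '{"linear":[[0.14,-0.04,0.1],[0.14,-0.04,0.15],[0.14,-0.04,0.15]],"turn":[[0,0.003,0],[0,0.003,0],[0,0.003,0]]}'
```

```text
time: 21.55
tool_pos: [0.5423, 0.0848, 0.0967]
tcp_rot: [0.803, 0.595, 0.003, 0.006]
contact_force: [-3.9, -7.1, 7.6]
finger_gap: 0.053
```

```bash
python3 -m pendant '{"linear":[[0.07,0,0.03],[0.07,0,0.03],[0.07,0,0.03]],"turn":[[0,0,0],[0,0,0],[0,0,0]]}'; python3 -m pendant '{"linear":[[0,0,0],[0,0,0],[0,0,0],[0,0,0]],"turn":[[0,0,0],[0,0,0],[0,0,0],[0,0,0]]}' 7;python3 - <<'E'
from go import *
cv2.imwrite(f'pics/side16.png',cams.get_image('side')[:,:,::-1])
A=[]
for n in(3,16):
    a=cv2.imread(f'pics/side{n}.png')[170:212,252:282];a=cv2.resize(a,None,fx=13,fy=14,interpolation=2);A.append(cv2.convertScaleAbs(a,alpha=1.5,beta=-30))
cv2.imwrite('pics/c16.png',np.hstack(A))
s=bot.state();print(tocase(s['tool_pos']),s['contact_force'])
E
```

```text
time: 21.85
tool_pos: [0.5422, 0.0847, 0.0968]
tcp_rot: [0.803, 0.595, 0.002, 0.006]
contact_force: [-3.2, -6.3, 1.9]
finger_gap: 0.0528
time: 22.25
tool_pos: [0.5427, 0.0851, 0.0971]
tcp_rot: [0.803, 0.595, 0.003, 0.006]
contact_force: [-0.5, 0.5, 0.3]
finger_gap: 0.0699
[13.84816511  0.55924465 96.9999536 ] [-0.4593479  -0.16191159 -0.12408227]
```

View pics/c16.png

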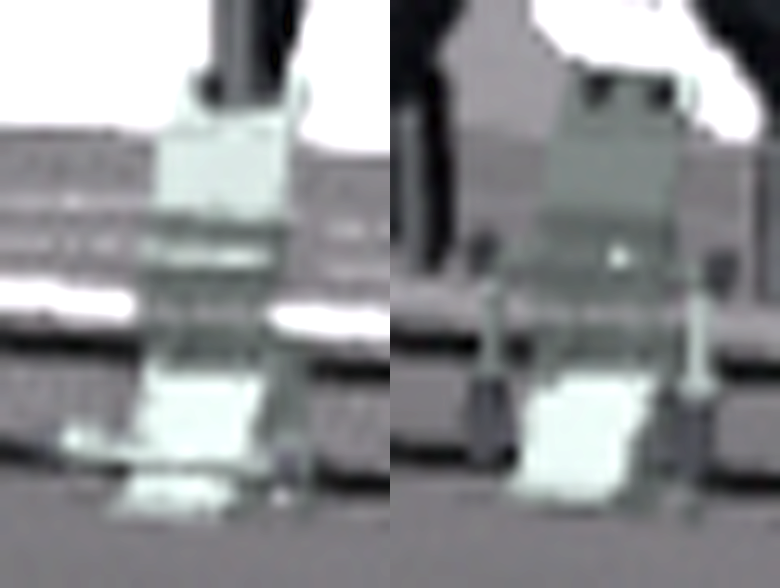

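```bash
python3 -m pendant '{"linear":[[0,0,-0.5],[0,0,-1.5],[0,0,-3],[0,0,-5],[0,0,-8],[-3,0,-11],[-7,0,-12],[-11,0,-12],[-15,0,-12],[-18,0,-12],[-20,0,-12],[-20,0,-12]],"turn":[[0,0,0],[0,0,0],[0,0,0],[0,0,0],[0,0,0],[0,0,0],[0,0,0],[0,0,0],[0,0,0],[0,0,0],[0,0,0],[0,0,0]]}' 7;python3 - <<'E'
from rect import *
from go import *
for n in("side","top"): cv2.imwrite(f'pics/{n}17.png',cams.get_image(n)[:,:,::-1])
a=cv2.imread('pics/side17.png')[170:212,245:290];a=cv2.resize(a,None,fx=8,fy=8,interpolation=2)
r=cv2.resize(rect(cv2.imread('pics/top17.png'),.115),None,fx=.6,fy=.6,interpolation=cv2.INTER_AREA)
h=max(a.shape[0],r.shape[0]);cv2.imwrite('pics/c17.png',np.hstack([cv2.copyMakeBorder(x,0,h-x.shape[0],0,0,0) for x in(a,r)]))
s=bot.state();print(tocase(s['tool_pos']),s['contact_force'],s['q'])
E
```

```text
time: 23.5
tool_pos: [0.4824, -0.1075, 0.2187]
tcp_rot: [0.804, 0.594, 0.003, 0.007]
contact_force: [0.4, -0.1, 0.5]
finger_gap: 0.0696
[213.43867064   3.29237879 218.37453646] [ 0.0565897   0.79226157 -0.46250014] [-0.21251087  0.10963225 -0.3319748   1.11510786 -0.0038596   1.65449711]
```

View pics/c17.png

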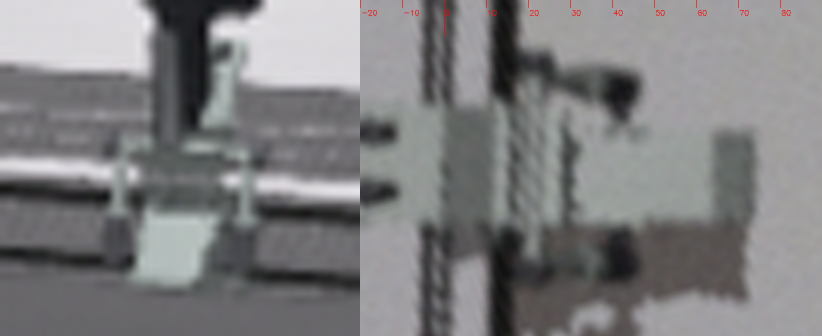

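```bash
cat >> go.py <<'E'
def pose(off,y,z,th):
    cx=case2w(P,[1,0,0])-case2w(P,[0,0,0]); cy=case2w(P,[0,1,0])-case2w(P,[0,0,0])
    B=np.stack([cx,-cy,[0,0,-1]],1); return case2w(P,[-.095-off/1000,y/1000,z/1000]), R.from_matrix(B)*R.from_rotvec([0,th,0])
def rel(off,y,z,th):
    p,Rt=tcp();X,Q=pose(off,y,z,th);return (Rt.inv().apply(X-p)*100).round(2),(Rt.inv()*Q).as_rotvec().round(3)
E
python3 - <<'E'
from go import *
for w in((200,1,200,.75),(95,1,118,.75)): print(w,*rel(*w))
E
```

```text
(200, 1, 200, 0.75) [1.35 0.19 1.84] [ 0.016  0.753 -0.002]
(95, 1, 118, 0.75) [11.87 -0.   10.01] [ 0.016  0.753 -0.002]
```

```bash
python3 -m pendant '{"linear":[[0.3,0.1,0],[0.5,0.1,0],[0.8,0.1,0],[1,0.1,0.5],[1.3,0.1,1],[2,0.1,1.8],[4,0.1,3],[6,0.1,4.5],[8,0,6],[9.5,0,7.5],[10.5,0,8.5],[11.4,0,9.4],[11.9,0,10],[11.9,0,10],[11.9,0,10]],"turn":[[0,0.12,0],[0,0.24,0],[0.01,0.36,0],[0.01,0.48,0],[0.01,0.6,0],[0.02,0.7,0],[0.02,0.753,0],[0.02,0.753,0],[0.02,0.753,0],[0.02,0.753,0],[0.02,0.753,0],[0.02,0.753,0],[0.02,0.753,0],[0.02,0.753,0],[0.02,0.753,0]]}' 0;python3 - <<'E'
from go import *
cv2.imwrite(f'pics/side18.png',cams.get_image('side')[:,:,::-1])
a=cv2.imread('pics/side18.png')[130:240,210:350];cv2.imwrite('pics/c18.png',cv2.resize(a,None,fx=5,fy=5,interpolation=2))
s=bot.state();print(tocase(s['tool_pos']),s['contact_force'],s['q'],rel(72,1,97,.75))
E
```

```text
time: 25.1
tool_pos: [0.5193, 0.0079, 0.1184]
tcp_rot: [0.746, 0.556, 0.293, -0.221]
contact_force: [0.9, -0.2, 0.0]
finger_gap: -0.0001
[ 94.70830734   0.57872349 118.5129202 ] [ 0.58284975 -0.901244   -0.42673804] [-0.42976189  0.33826726 -0.51786835  0.8480001   0.74061657  1.37938566] (array([ 0.19, -0.04,  3.12]), array([-0.002, -0.   , -0.002]))
```

View pics/c18.png

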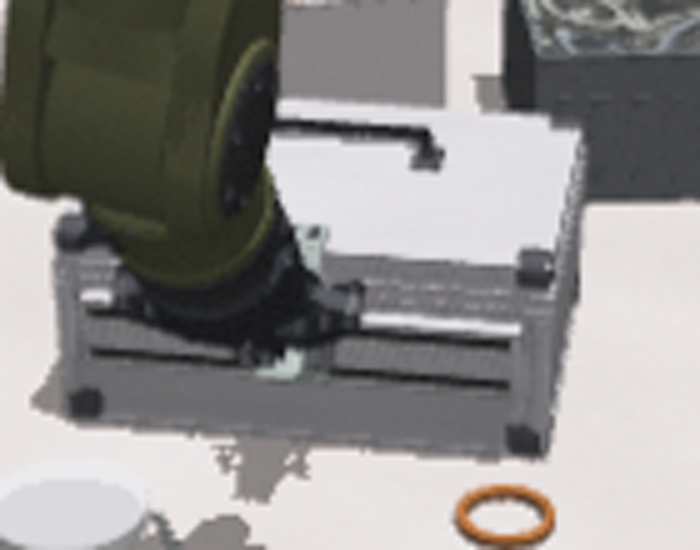

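```bash
cat > way.py <<'E'
from go import *
def T(L,off=0,pen=0,th=.75):
    u=np.array([np.sin(L),-np.cos(L)]);n=np.array([np.cos(L),np.sin(L)]);t=np.array([28.5,84])+44*u+11*n
    x=np.array([-np.cos(th),np.sin(th)]);z=np.array([-np.sin(th),-np.cos(th)])
    return t-off*x+pen*z
E
python3 - <<'E'
from way import *
for L in(1.6,1.5,1.4,1.3,1.2,1.1,1.,.9,.8,.7,.6,.5,.4,.3,.2,.1,0):
    o,z=T(L,2,0);print(L,o.round(1),z.round(1),rel(o,1,z,.75)[0])
E
```

```text
1.6 73.6 94.9 [-0.07 -0.03  3.16]
1.5 74.6 90.5 [-0.44 -0.03  3.42]
1.4 75.2 86.0 [-0.79 -0.03  3.71]
1.3 75.3 81.5 [-1.11 -0.03  4.03]
1.2 75.0 76.9 [-1.39 -0.03  4.39]
1.1 74.2 72.5 [-1.64 -0.03  4.77]
1.0 72.9 68.1 [-1.84 -0.03  5.17]
0.9 71.3 63.9 [-2.01 -0.02  5.59]
0.8 69.2 59.9 [-2.13 -0.02  6.03]
0.7 66.7 56.1 [-2.21 -0.02  6.48]
0.6 63.9 52.5 [-2.24 -0.02  6.93]
0.5 60.7 49.3 [-2.23 -0.02  7.38]
0.4 57.2 46.4 [-2.18 -0.02  7.83]
0.3 53.5 43.9 [-2.07 -0.02  8.27]
0.2 49.5 41.7 [-1.93 -0.02  8.7 ]
0.1 45.3 40.0 [-1.74 -0.02  9.12]
0 41.0 38.6 [-1.51 -0.02  9.51]
```

Approach to contact and start pushing.

```bash
python3 -m pendant '{"linear":[[0,0,1],[0,0,2],[0,0,2.6],[-0.07,0,3.0],[-0.25,0,3.3],[-0.44,0,3.42],[-0.62,0,3.56],[-0.79,0,3.71],[-0.79,0,3.71]],"turn":[[0,0,0],[0,0,0],[0,0,0],[0,0,0],[0,0,0],[0,0,0],[0,0,0],[0,0,0],[0,0,0]]}';python3 - <<'E'
from way import *
s=bot.state();print(tocase(s['tool_pos']),s['contact_force'])
for L in(1.4,1.3,1.2,1.1,1.,.9,.8):
    o,z=T(L,2,0);print(L,rel(o,1,z,.75))
E
```

```text
time: 26.05
tool_pos: [0.5249, 0.0261, 0.0857]
tcp_rot: [0.746, 0.556, 0.293, -0.22]
contact_force: [-0.4, -0.4, -0.1]
finger_gap: 0.0002
[75.355268    0.75874529 85.72217561] [-0.36520757 -0.42619013 -0.1356558 ]
1.4 (array([ 0.03, -0.02, -0.01]), array([-0.002, -0.   , -0.003]))
1.3 (array([-0.29, -0.02,  0.32]), array([-0.002, -0.   , -0.003]))
1.2 (array([-0.57, -0.02,  0.67]), array([-0.002, -0.   , -0.003]))
1.1 (array([-0.82, -0.02,  1.05]), array([-0.002, -0.   , -0.003]))
1.0 (array([-1.02, -0.02,  1.45]), array([-0.002, -0.   , -0.003]))
0.9 (array([-1.19, -0.02,  1.87]), array([-0.002, -0.   , -0.003]))
0.8 (array([-1.31, -0.01,  2.31]), array([-0.002, -0.   , -0.003]))
```

```bash
python3 -m pendant '{"linear":[[-0.15,0,0.16],[-0.29,0,0.32],[-0.43,0,0.5],[-0.57,0,0.67],[-0.57,0,0.67]],"turn":[[0,0,0],[0,0,0],[0,0,0],[0,0,0],[0,0,0]]}';python3 - <<'E'
from way import *
cv2.imwrite(f'pics/side19.png',cams.get_image('side')[:,:,::-1])
a=cv2.imread('pics/side19.png')[150:230,230:310];cv2.imwrite('pics/c19.png',cv2.resize(a,None,fx=7,fy=7,interpolation=2))
s=bot.state();print(tocase(s['tool_pos']),s['contact_force'])
E
```

```text
time: 26.55
tool_pos: [0.5251, 0.026, 0.0766]
tcp_rot: [0.746, 0.556, 0.292, -0.22]
contact_force: [-0.5, -4.8, 1.9]
finger_gap: 0.0
[75.34990821  0.50273826 76.74481661] [-0.39687292 -5.25600236  2.05356956]
```

View pics/c19.png

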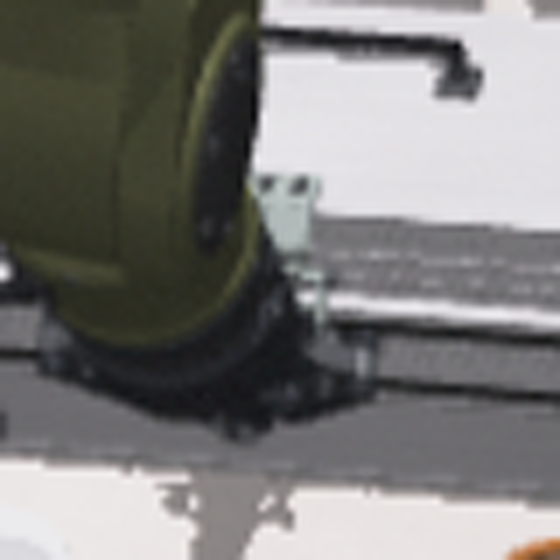

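```bash
python3 - <<'E'
from way import *
for L in(1.2,1.1,1.,.9,.8):
    o,z=T(L,2,1);print(L,rel(o,1,z,.75))
E
python3 -m pendant '{"linear":[[-0.12,0,0.15],[-0.2,0,0.25],[-0.25,0,0.4],[-0.25,0,0.4]],"turn":[[0,0,0],[0,0,0],[0,0,0],[0,0,0]]}';python3 - <<'E'
from way import *
s=bot.state();print(tocase(s['tool_pos']),s['contact_force'],s['torque'])
for L in(1.2,1.1,1.,.9,.8):
    o,z=T(L,2,1);print(L,rel(o,1,z,.75))
E
```

```text
1.2 (array([ 0.04, -0.05,  0.11]), array([-0.002,  0.001, -0.003]))
1.1 (array([-0.2 , -0.05,  0.49]), array([-0.002,  0.001, -0.003]))
1.0 (array([-0.41, -0.05,  0.9 ]), array([-0.002,  0.001, -0.003]))
0.9 (array([-0.58, -0.05,  1.32]), array([-0.002,  0.001, -0.003]))
0.8 (array([-0.7 , -0.04,  1.75]), array([-0.002,  0.001, -0.003]))
time: 27.0
tool_pos: [0.5253, 0.0265, 0.0718]
tcp_rot: [0.747, 0.556, 0.292, -0.22]
contact_force: [-2.0, -4.8, 2.3]
finger_gap: 0.0
[74.80327963  0.44303719 71.78998659] [-2.04151343 -4.80852368  2.2659755 ] [-1.17879004  0.37282867  0.03203087]
1.2 (array([ 0.34, -0.06, -0.29]), array([-0.002,  0.002, -0.003]))
1.1 (array([ 0.09, -0.06,  0.09]), array([-0.002,  0.002, -0.003]))
1.0 (array([-0.11, -0.05,  0.5 ]), array([-0.002,  0.002, -0.003]))
0.9 (array([-0.28, -0.05,  0.92]), array([-0.002,  0.002, -0.003]))
0.8 (array([-0.4 , -0.05,  1.36]), array([-0.002,  0.002, -0.003]))
```

```bash
python3 -m pendant '{"linear":[[-0.05,0,0.25],[-0.11,0,0.5],[-0.2,0,0.7],[-0.28,0,0.92],[-0.28,0,0.92]],"turn":[[0,0,0],[0,0,0],[0,0,0],[0,0,0],[0,0,0]]}';python3 - <<'E'
from way import *
cv2.imwrite(f'pics/side20.png',cams.get_image('side')[:,:,::-1])
a=cv2.imread('pics/side20.png')[150:230,230:310];cv2.imwrite('pics/c20.png',cv2.resize(a,None,fx=7,fy=7,interpolation=2))
s=bot.state();print(tocase(s['tool_pos']),s['contact_force'],s['torque'])
for L in(1.,.9,.8,.7,.6,.5):
    o,z=T(L,2,1);print(L,rel(o,1,z,.75))
E
```

```text
time: 27.5
tool_pos: [0.5263, 0.0301, 0.0625]
tcp_rot: [0.747, 0.556, 0.291, -0.219]
contact_force: [-1.2, -4.5, 1.1]
finger_gap: -0.0004
[71.00137937  0.53262573 62.60629722] [-0.90104669 -5.65906665  0.53931016] [-1.4155479   0.37120851 -0.01911097]
1.0 (array([ 0.23, -0.05, -0.44]), array([-0.002,  0.003, -0.003]))
0.9 (array([ 0.07, -0.05, -0.01]), array([-0.002,  0.003, -0.003]))
0.8 (array([-0.05, -0.05,  0.42]), array([-0.002,  0.003, -0.003]))
0.7 (array([-0.13, -0.04,  0.87]), array([-0.002,  0.003, -0.003]))
0.6 (array([-0.16, -0.04,  1.32]), array([-0.002,  0.003, -0.003]))
0.5 (array([-0.15, -0.04,  1.78]), array([-0.002,  0.003, -0.003]))
```

View pics/c20.png

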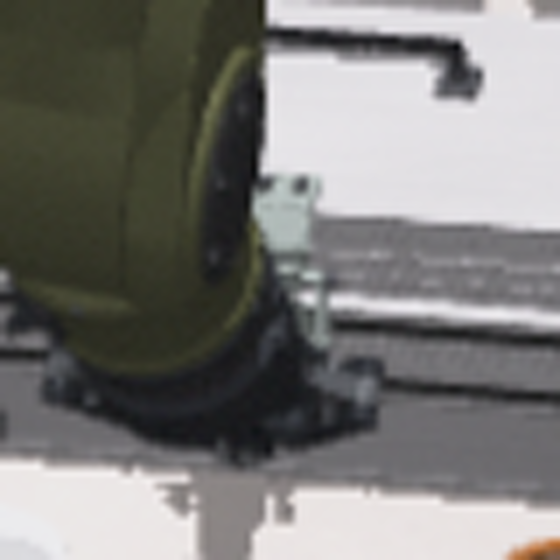

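```bash
python3 -m pendant '{"linear":[[-0.02,0,0.25],[-0.05,0,0.45],[-0.08,0,0.65],[-0.1,0,0.85],[-0.1,0,0.85]],"turn":[[0,0,0],[0,0,0],[0,0,0],[0,0,0],[0,0,0]]}';python3 - <<'E'
from way import *
cv2.imwrite(f'pics/side21.png',cams.get_image('side')[:,:,::-1])
cv2.imwrite(f'pics/top21.png',cams.get_image('top')[:,:,::-1])
a=cv2.imread('pics/side21.png')[150:230,230:310];b=cv2.imread('pics/top21.png')[170:250,180:260];cv2.imwrite('pics/c21.png',cv2.resize(np.hstack([a,b]),None,fx=5,fy=5,interpolation=2))
s=bot.state();print(tocase(s['tool_pos']),s['contact_force'],s['torque'])
for L in(.8,.7,.6,.5,.4):
    o,z=T(L,2,1);print(L,rel(o,1,z,.75))
E
```

```text
time: 28.05
tool_pos: [0.5276, 0.035, 0.0553]
tcp_rot: [0.747, 0.556, 0.291, -0.219]
contact_force: [-0.7, -3.3, 0.6]
finger_gap: -0.0003
[65.88527098  0.69808917 55.5916751 ] [-1.04785679 -2.98637539  0.48214461] [-1.07563294  0.27329479 -0.03178225]
0.8 (array([ 0.05, -0.03, -0.44]), array([-0.002,  0.003, -0.003]))
0.7 (array([-0.03, -0.03,  0.01]), array([-0.002,  0.003, -0.003]))
0.6 (array([-0.06, -0.03,  0.46]), array([-0.002,  0.003, -0.003]))
0.5 (array([-0.05, -0.03,  0.91]), array([-0.002,  0.003, -0.003]))
0.4 (array([ 0.01, -0.03,  1.36]), array([-0.002,  0.003, -0.003]))
```

View pics/c21.png

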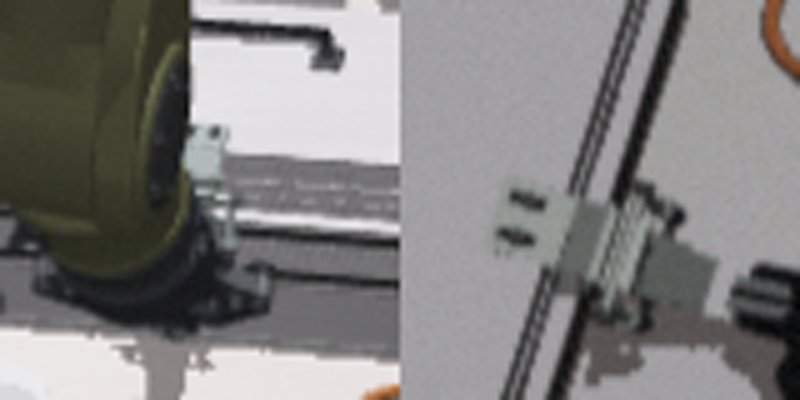

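```bash
python3 -m pendant '{"linear":[[-0.04,0,0.25],[-0.06,0,0.46],[-0.06,0,0.7],[-0.05,0,0.91],[-0.03,0,1.15],[0.01,0,1.36],[0.01,0,1.36]],"turn":[[0,0,0],[0,0,0],[0,0,0],[0,0,0],[0,0,0],[0,0,0],[0,0,0]]}';python3 - <<'E'
from way import *
cv2.imwrite(f'pics/top22.png',cams.get_image('top')[:,:,::-1])
cv2.imwrite('pics/c22.png',rect(cv2.imread('pics/top22.png'),.09)) if 0 else None
b=cv2.imread('pics/top22.png')[190:250,200:270];cv2.imwrite('pics/c22.png',cv2.resize(b,None,fx=9,fy=9,interpolation=2))
s=bot.state();print(tocase(s['tool_pos']),s['contact_force'],s['torque'])
for L in(.5,.4,.3,.2,.1,0):
    o,z=T(L,2,1);print(L,rel(o,1,z,.75))
E
```

```text
time: 28.85
tool_pos: [0.5299, 0.0446, 0.0455]
tcp_rot: [0.747, 0.556, 0.291, -0.22]
contact_force: [-0.2, 0.3, -0.1]
finger_gap: -0.0004
[56.30257543  1.01868064 45.56204943] [ 0.3751298  -1.21526518  0.25781641] [-0.68362433  0.17663288  0.00967698]
0.5 (array([-0.07,  0.  , -0.47]), array([-0.003,  0.003, -0.003]))
0.4 (array([-0.01,  0.  , -0.02]), array([-0.003,  0.003, -0.003]))
0.3 (array([0.09, 0.  , 0.42]), array([-0.003,  0.003, -0.003]))
0.2 (array([0.24, 0.  , 0.85]), array([-0.003,  0.003, -0.003]))
0.1 (array([0.43, 0.  , 1.26]), array([-0.003,  0.003, -0.003]))
0 (array([0.65, 0.  , 1.65]), array([-0.003,  0.003, -0.003]))
```

View pics/c22.png

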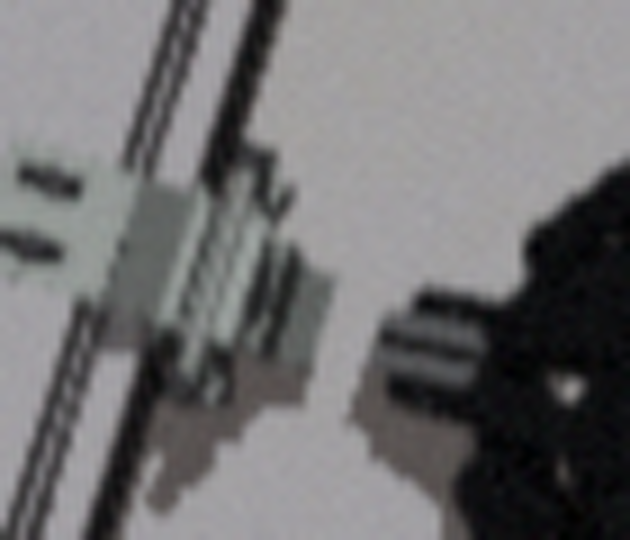

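```bash
python3 - <<'E'
from way import *
for px in((331,285),(305,362),(318,322)): print(tocase(at_z('top',(px[0]/9+199.5,px[1]/9+189.5),.040)))
for L in(0,.1,.2,.3): print(L,T(L,0,0))
E
python3 -m pendant '{"linear":[[0.09,0,0.42],[0.24,0,0.85],[0.35,0,1.05],[0.43,0,1.26],[0.5,0,1.4],[0.5,0,1.4]],"turn":[[0,0,0],[0,0,0],[0,0,0],[0,0,0],[0,0,0],[0,0,0]]}'
```

```text
[36.87717379 -8.9869203  40.        ]
[36.29009823  9.29125432 40.        ]
[36.48548391 -0.16367564 40.        ]
0 [39.5 40. ]
0.1 [43.83771615 41.31798431]
0.2 [48.02218291 43.06243321]
0.3 [52.01159047 45.21591675]
time: 29.5
tool_pos: [0.5337, 0.0573, 0.0386]
tcp_rot: [0.747, 0.556, 0.291, -0.22]
contact_force: [-0.6, 0.9, 0.6]
finger_gap: 0.0003
```

```bash
python3 -m pendant '{"linear":[[0,0,-1],[0,0,-2.5],[0,0,-5],[0,0,-8],[0,0,-11],[0,0,-14],[0,0,-17],[0,0,-19],[0,0,-20],[0,0,-20],[0,0,-20]],"turn":[[0,0,0],[0,0,0],[0,0,0],[0,0,0],[0,0,0],[0,0,0],[0,0,0],[0,0,0],[0,0,0],[0,0,0],[0,0,0]]}';python3 - <<'E'
from rect import *
for n in("side","top"): cv2.imwrite(f'pics/{n}23.png',cams.get_image(n)[:,:,::-1])
a=cv2.imread('pics/side23.png')[150:220,230:300];b=cv2.imread('pics/top23.png')[180:250,180:250];cv2.imwrite('pics/c23.png',cv2.resize(np.hstack([a,b]),None,fx=5.6,fy=5.6,interpolation=2))
s=bot.state();print(s['tool_pos'],s['contact_force'])
E
```

```text
time: 30.6
tool_pos: [0.4954, -0.0728, 0.1847]
tcp_rot: [0.747, 0.556, 0.291, -0.22]
contact_force: [0.6, -0.3, -0.5]
finger_gap: 0.0
[ 0.49507623 -0.07225784  0.18445324] [-0.12151186 -0.3087398   0.36102931]
```

View pics/c23.png

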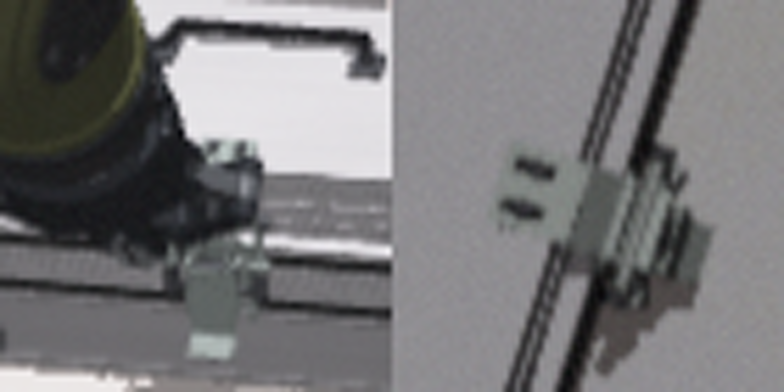

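View pics/side23.png

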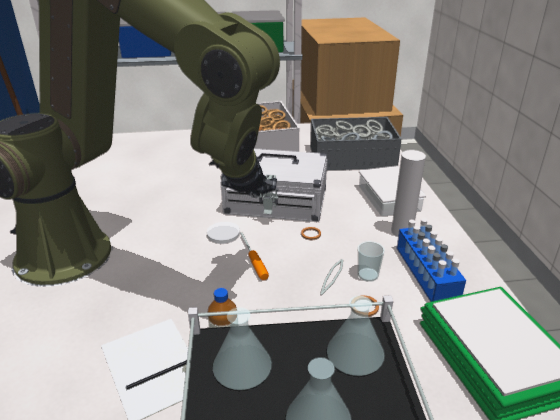

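```bash
python3 -c "
from rig import bot
print(bot.sign_off())"
```

```text
the job is handed in; nothing more can be done
None
```

The lid is shut, the hook bar is in the keeper's trough and the lever has snapped flat. I handed the job in at about 31 s of the 72 s allowed; sign-off gave no verdict.

- **Lid:** I pushed it at the lid edge until it stopped solid at 126.0 mm, with about 7 N.
- **Hook bar:** I pinched it by the caps and felt for the trough. It landed on the keeper's lip at four spots because it had crept several millimetres outward in the grip. The second touch was the firmest, about 11 N of upward force at the wrist against the 12 N limit. Moving further in, it dropped about 7.5 mm to the trough floor. After I let go, the bar stayed behind the lip and the lever was near 1.6 rad.
- **Lever:** I pushed its tip down with the closed, tilted fingers. The wrist force at my stops was no more than about 6 N, fading to zero as it went over centre.
- **Last checks:** The pictures show the lever straight down, the bar in the trough, and the gripper clear with no contact. The bystanders look unmoved.
- **What I could not confirm:** The bar's pull of more than 25 N cannot be measured from here. I infer it from the snap and from the lever staying down. The camera put the lever tip about 3 mm further in than its nominal closed position, which fits an offset of about 3 mm I saw in my fit of the case's pose.

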